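# Fetch the setting master from behind the plug gauges

### The arm

A 6-joint arm with a two-finger parallel gripper is mounted at the origin on the work surface. World frame = base frame: x ahead of the robot, y to its left, z up, the work surface at z = 0. Lengths are in m, angles in degrees, forces in N, time in s.
With the tool pointing down it reaches from about 0.3 to 0.75 m from the base axis. Payload 8.5 kg.
Tool frame: the origin (TCP) lies midway between the tips of the shut fingers; the grasp point (between the pads) lies 19 mm behind it (env.pinch_z is the z of the grasp point in the tool frame, in m); z points along the fingers, y is the line along which they close (so a half turn about z gives the same grasp; the last joint's range is limited). The gripper opens to 85 mm and grips with 20 to 120 N. Pads are 22 mm wide; open, the fingers measure 114 mm over their backs; the gripper's body (76 mm by 85 mm) begins 54 mm behind the grasp point. The pads swing forward as they close: fully open they stand 13 mm farther back than shut.
Start: joints at [-81.721, 21.807, 74.336, -0, 83.858, -12.336], TCP at [0.194, -0.515, 0.231] pointing down, gripper open.
Joint ranges: [-178.18, 178.18], [-50.72, 133.34], [12.68, 142.11], [-81.47, 261.47], [9.98, 163.14], [-165.26, 165.26]. Speed limits (degrees/s): [136.94, 136.94, 180, 180, 180, 180].

### API

Orientations are given as a 3x3 rotation matrix whose columns are the frame's x, y, z axes.
In Python, from rig import env gives the robot as it stands.
- The arm moves only by the tool arm_command, never from a script. Its argument "deltas" is a list of rows, each an object of numbers: "rx", "ry", "rz": the turn, a rotation vector about the tool's x, y, z in rad; "dx", "dy", "dz": the shift along the tool's x, y, z in m; "fingers": the finger opening in m, from 0 to 0.0854. In form: [{"rx": .., "ry": .., "rz": .., "dx": .., "dy": .., "dz": .., "fingers": ..}, ...]. A call has 1 to 12 rows; each row shifts and turns the commanded pose from where the row before left it, along the tool's axes as they then stand; what a row does not reach is not made up. A row lasts 1/10 s, in which the tool goes at most 50 mm and 8.59 degrees, less where a joint would pass 70% of its speed; a pose out of reach is approached as far as the arm can. A call is refused whole if a number of a shift passes 0.05 or a number of a turn 0.15, either way. A call with a gripper value outside its range is refused whole. The fingers move at their own pace and stop on an object; "squeeze" is the grip in N (left out, the last holds). Time passes only in rows, so rows that do not move let the fingers close. It gives the time, the measured TCP pose, the force, the opening and the grip force at its end, in the units of the state.
- env.observe(): the state, without advancing time (a new reading comes with each control period).
- env.get_image(name): name is "scene" or "top"; returns a dict with "color" (384x512x3 uint8, blue, green, red), "camera_matrix" (3x3 intrinsics, pixels), "k1" (the pictures are not rectified: a ray, as slopes to the right and down, at radius r is drawn at 1 + k1 r^2 times it, then the intrinsics apply), "eye" and "orientation" of the camera in the world. Camera axes: x right, y up, looking along -z (the intrinsics and any distortion apply to the point x, -y, -z); pixel columns grow to the right and rows downward; lengths in m; the calibration is good to about 2 mm. A picture is of the moment at which its call begins. There is no depth.
- env.close_job(): hands the job in; it is judged then, once.
Trained networks look in a picture, given as the dict that the camera call returned (one of the last four; its "shot" number tells which), for a name from the list of things; names that differ only in an ending like _2 or _b are one class to them, and where a whole thing is asked for, a point or a joint stands for the part that bears it (a point fixed in the world has none). Each returns a list of dicts, best first, with "p" (0 to 1); they miss things now and then, are a little off and sometimes report something else, mostly with a low value. They report only what shows in the picture. A call takes as long as a camera call.
- env.look_for(query, picture): "box" ([left, top, right, bottom] in pixels, round what is visible of it).
- env.tip_of(query, picture): "location" ([column, row] in pixels: a listed point, or the origin of a listed thing).
The state is a dict: "time_s": time; "q": joint angles; "qvel": joint speeds; "joint_efforts": joint torques, N m; "position": TCP position; "tool_rot": TCP orientation; "ft_force": force on the tool from outside, world axes, zero at the start; "wrist_torque": the same for the moment, N m; "grip_width": finger opening in m; "gripper_force": force on a finger pad.
Only numpy, scipy, OpenCV 4.12 (cv2) and the standard library are available. Lean on these libraries where they do the work, as an engineer would, in place of code of your own. Each camera call takes 0.05 s, during which the arm holds its last target. There are 200 camera calls.

### The job

Fetch the brass setting master from the back of the wooden gauge tray: first move the three plug gauges that hem it in onto the grey mat, leaving the master where it is until all three stand there, then set the master in the middle of the round glass stage while the gauges wait on the mat. Finally stand each gauge back in the tray, centred on the spot of its own colour. Keep the gauges and the master upright throughout.

Things in the scene. Friction and masses are not known exactly. Their poses are not given: they have to be found in the camera images.
- master: Brass setting master: a plain solid brass cylinder, 44 mm diameter, 34 mm tall, about 0.3 kg, with a small black bore mark on top. Origin: centre of its underside; z up. It starts on the tray's floor, at tray x +36 mm, y 0, 6 mm from the tray's back wall and about 8 mm from each of the three gauges round it: too tight for fingers until they are gone. Then grip it across the tray's y.
- tray: Open gauge tray with wooden walls and a grey floor, fixed, 140 mm (its x) by 180 mm (its y). Origin: centre of its underside. Floor top at 4 mm. The wall at its +x side (the back, away from the robot) is 24 mm tall, the other three 12 mm, all 6 mm thick. Two low steel gauge blocks (9 mm thick) lie in its front corners.
- mat: Plain grey rectangular mat on the bench, fixed, 140 mm (its x) by 200 mm (its y), 4 mm thick: the side area. Origin: centre of its underside. Empty at the start; three gauges fit in a row along its y at 70 mm pitch.
- stage: Measuring stage, fixed: cream and aluminium base 140 by 140 mm with two small black adjusting knobs on its sides, carrying a round steel plate (112 mm diameter) with a pale green-blue glass disc (96 mm diameter) marked with a thin black circle (52 mm diameter) at its centre. Origin: centre of its underside; the glass top lies 50 mm above it and is the highest part.
- gauge_red: Plug gauge with a red handle, standing upright, 98 mm tall, about 0.22 kg, round about its z. Origin: centre of its underside. From the bottom up: steel foot 42 mm diameter, 10 mm tall; steel plug 30 mm diameter up to 50 mm; red cylindrical handle 24 mm diameter from 50 to 98 mm, the part to grip. It starts standing on home_red.
- home_red: The red round spot in the tray, home of the red gauge: a fixed disc of 50 mm diameter and 2 mm thickness on the tray's floor. Origin: centre of its underside; its top is 2 mm above that (6 mm above the bench). The three spots lie at tray (x, y) = (+28, +51), (+28, -51) and (-16, 0) mm; which colour is where varies.
- gauge_blue: Plug gauge with a blue handle, standing upright, 98 mm tall, about 0.22 kg, round about its z. Origin: centre of its underside. From the bottom up: steel foot 42 mm diameter, 10 mm tall; steel plug 30 mm diameter up to 50 mm; blue cylindrical handle 24 mm diameter from 50 to 98 mm, the part to grip. It starts standing on home_blue.
- home_blue: The blue round spot in the tray, home of the blue gauge: a fixed disc of 50 mm diameter and 2 mm thickness on the tray's floor. Origin: centre of its underside; its top is 2 mm above that (6 mm above the bench). The three spots lie at tray (x, y) = (+28, +51), (+28, -51) and (-16, 0) mm; which colour is where varies.
- gauge_green: Plug gauge with a green handle, standing upright, 98 mm tall, about 0.22 kg, round about its z. Origin: centre of its underside. From the bottom up: steel foot 42 mm diameter, 10 mm tall; steel plug 30 mm diameter up to 50 mm; green cylindrical handle 24 mm diameter from 50 to 98 mm, the part to grip. It starts standing on home_green.
- home_green: The green round spot in the tray, home of the green gauge: a fixed disc of 50 mm diameter and 2 mm thickness on the tray's floor. Origin: centre of its underside; its top is 2 mm above that (6 mm above the bench). The three spots lie at tray (x, y) = (+28, +51), (+28, -51) and (-16, 0) mm; which colour is where varies.

How it is judged (in metres and radians):
On the way, in this order (a step that is already met when the one before it is completed fails the run):
1. all three plug gauges stand on the grey mat and the master is still in its place in the tray (x of gauge_red in the frame of mat between -0.072 and 0.072 m and y of gauge_red in the frame of mat between -0.102 and 0.102 m and z of each of gauge_red, gauge_blue, gauge_green in the frame of mat below 0.009 m and linear speed of each of gauge_red, gauge_blue, gauge_green below 0.02 m/s and angle between each of gauge_red, gauge_blue, gauge_green's own z axis and vertical below 0.15 rad and x of gauge_blue in the frame of mat between -0.072 and 0.072 m and y of gauge_blue in the frame of mat between -0.102 and 0.102 m and x of gauge_green in the frame of mat between -0.072 and 0.072 m and y of gauge_green in the frame of mat between -0.102 and 0.102 m and distance of master from where it was at the start of the episode below 0.015 m), for 0.2 s.
2. the master stands in the middle of the glass stage, the three gauges still on the mat (horizontal distance between master and stage below 0.01 m and z of master in the frame of stage between 0.045 and 0.055 m and linear speed of each of master, gauge_red, gauge_blue, gauge_green below 0.02 m/s and angle between each of master, gauge_red, gauge_blue, gauge_green's own z axis and vertical below 0.15 rad and x of gauge_red in the frame of mat between -0.072 and 0.072 m and y of gauge_red in the frame of mat between -0.102 and 0.102 m and z of each of gauge_red, gauge_blue, gauge_green in the frame of mat below 0.009 m and x of gauge_blue in the frame of mat between -0.072 and 0.072 m and y of gauge_blue in the frame of mat between -0.102 and 0.102 m and x of gauge_green in the frame of mat between -0.072 and 0.072 m and y of gauge_green in the frame of mat between -0.102 and 0.102 m), for 0.2 s.
At the end, for the whole second after the job is handed in: The master stands upright on the glass stage, within 10 mm of its centre; each plug gauge stands upright on the tray spot of its own colour, within 10 mm of the spot's centre; all at rest and released (horizontal distance between master and stage below 0.01 m and z of master in the frame of stage between 0.045 and 0.055 m and linear speed of each of master, gauge_red, gauge_blue, gauge_green below 0.02 m/s and angle between each of master, gauge_red, gauge_blue, gauge_green's own z axis and vertical below 0.15 rad and horizontal distance between gauge_red and home_red below 0.01 m and z of gauge_red in the frame of home_red below 0.007 m and horizontal distance between gauge_blue and home_blue below 0.01 m and z of gauge_blue in the frame of home_blue below 0.007 m and horizontal distance between gauge_green and home_green below 0.01 m and z of gauge_green in the frame of home_green below 0.007 m); the robot touches nothing.
It fails at once if a gauge or the master is tipped by more than about 35 degrees (angle between any of master, gauge_red, gauge_blue, gauge_green's own z axis and vertical above 0.6 rad).
It also fails if it takes over 144 s, if anything falls off the work surface, if the arm or the gripper's body presses on something with over 40 N, if the wrist force passes 120 N, or if a joint passes its speed limit or range.

## Working session

There is one attempt and no reset: what is moved stays moved. The work goes in short steps, Python scripts to look and compute and a tool call to move; the robot and the scene stay as the last step left them, time stands still between calls to the robot, and variables do not carry over. Pictures are saved under pics/ and viewed, at most 14 in all, crops included, and the job is handed in when it is done.

Besides the shell and the picture viewer there is one more tool, called after "Request:" by a JSON object that holds its "method" and its "body". arm_command: Moves the arm, as the interface text tells. Its arguments: {"type":"object","properties":{"deltas":{"type":"array"},"squeeze":{"type":"number"}},"required":["deltas"]}

```bash
mkdir -p pics; ls
cat > h.py <<'E'
import numpy as np, cv2
from rig import env
def ray(im,px):
    K=np.array(im["camera_matrix"],float);k=im["k1"]
    d=np.array([(px[0]-K[0,2])/K[0,0],(px[1]-K[1,2])/K[1,1]])
    u=d.copy()
    for _ in range(30): u=d/(1+k*(u@u))
    return np.array(im["eye"]),np.array(im["orientation"])@np.array([u[0],-u[1],-1])
def at_z(im,px,z):
    e,d=ray(im,px); return e+d*(z-e[2])/d[2]
def proj(im,P):
    p=np.array(im["orientation"]).T@(np.array(P)-np.array(im["eye"]))
    u=np.array([p[0],-p[1]])/-p[2]; u=u*(1+im["k1"]*(u@u))
    K=np.array(im["camera_matrix"]); return K[:2,:2]@u+K[:2,2]
E
python3 - <<'E'
from h import *
np.set_printoptions(precision=4,suppress=True)
names={"master":0.004,"tray":0,"mat":0,"stage":0}
for c in "red","blue","green": names["gauge_"+c]=.006
for cam in "top","scene":
    im=env.get_image(cam); cv2.imwrite(f"pics/{cam}0.png",im["color"]); print(cam,im["eye"],im["k1"])
    for n,z in names.items():
        t=env.tip_of(n,im); b=env.look_for(n,im)
        print(n,[(round(a["p"],2),np.round(a["location"],1),at_z(im,a["location"],z)[:2]) for a in t[:2]],[(round(a["p"],2),np.round(a["box"])) for a in b[:1]])
s=env.observe();print(s["position"],s["tool_rot"],s["grip_width"],env.pinch_z)
E
```

```text
pics
top [0.4428 0.0047 1.1465] 0.007815884612733602
master [(0.53, array([133.5, 180.7]), array([0.554 , 0.2875]))] [(0.79, array([120., 170., 140., 194.]))]
tray [(0.71, array([130.4, 194.4]), array([0.5217, 0.2955]))] [(0.8, array([ 90., 162., 173., 233.]))]
mat [(0.63, array([375.6, 174.8]), array([ 0.564 , -0.2903])), (0.18, array([130.9, 196.7]), array([0.5162, 0.2942]))] [(0.65, array([332., 137., 423., 208.]))]
stage [(0.63, array([257. , 200.5]), array([ 0.5047, -0.0059]))] [(0.63, array([225., 165., 297., 234.]))]
gauge_red [(0.89, array([126.4, 202.2]), array([0.5029, 0.3032])), (0.52, array([130.6, 205.1]), array([0.4959, 0.2932]))] [(0.69, array([111., 192., 138., 214.]))]
gauge_blue [(0.56, array([152.4, 185.7]), array([0.5415, 0.2421]))] [(0.69, array([139., 177., 164., 196.]))]
gauge_green [(0.67, array([109.5, 186.8]), array([0.5397, 0.3436]))] []
scene [1.0485 0.0255 0.8547] -0.15835125598656435
master [(0.6, array([396.6, 207.6]), array([0.5456, 0.2958]))] [(0.67, array([386., 191., 408., 216.]))]
tray [(0.57, array([392.6, 195.2]), array([0.5127, 0.2904]))] [(0.81, array([354., 159., 441., 230.]))]
mat [(0.74, array([124. , 192.4]), array([ 0.5584, -0.2918]))] [(0.77, array([ 73., 160., 179., 231.]))]
stage [(0.59, array([246.6, 178. ]), array([ 0.4976, -0.0305]))] [(0.57, array([208., 140., 296., 213.]))]
gauge_red [(0.71, array([395.8, 187.2]), array([0.4952, 0.2972]))] [(0.91, array([388., 158., 412., 194.]))]
gauge_blue [(0.65, array([369.5, 203.8]), array([0.5425, 0.2365]))] [(0.81, array([364., 171., 390., 209.]))]
gauge_green [(0.91, array([414.6, 208.5]), array([0.5456, 0.3348]))] [(0.85, array([409., 179., 439., 216.]))]
[ 0.1937 -0.5148  0.2313] [[ 0.936   0.3521  0.    ]
 [ 0.3521 -0.936   0.    ]
 [ 0.     -0.     -1.    ]] 0.08550271302568968 -0.0187
```

View pics/top0.png

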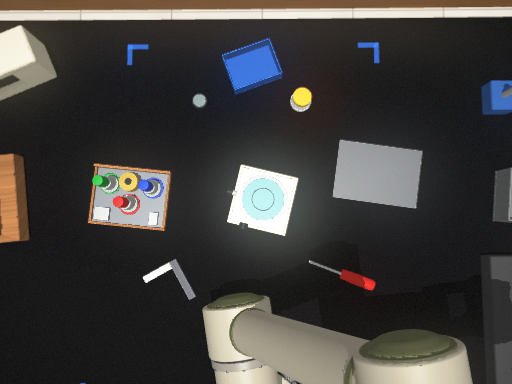

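View pics/scene0.png

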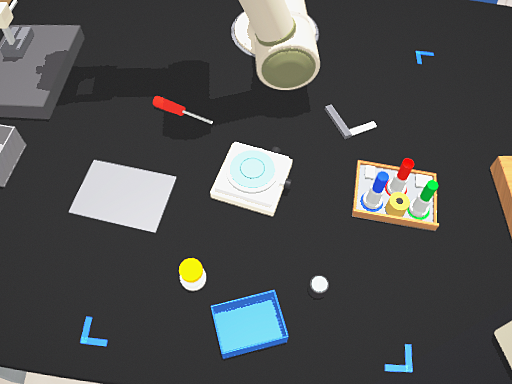

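```bash
cat >> h.py <<'E'
from scipy.optimize import fsolve
def cyl(r,z0,z1):
    a=np.linspace(0,2*np.pi,48,endpoint=False)
    return np.array([[r*np.cos(t),r*np.sin(t),z] for t in a for z in (z0,z1)])
def cen(im,P):
    h=cv2.convexHull(np.array([proj(im,p) for p in P],np.float32)); m=cv2.moments(h); return np.array([m["m10"],m["m01"]])/m["m00"],m["m00"]
def mask(im,lo,hi,roi):
    hsv=cv2.cvtColor(im["color"],cv2.COLOR_BGR2HSV); m=cv2.inRange(hsv,np.array(lo),np.array(hi))
    if lo[0]==0 and hi[0]<=8: m|=cv2.inRange(hsv,np.array([172]+lo[1:]),np.array([180]+hi[1:]))
    o=np.zeros_like(m); l,t,r,b=roi; o[t:b,l:r]=m[t:b,l:r]
    n,lab,st,_=cv2.connectedComponentsWithStats(o); k=1+np.argmax(st[1:,4]); return (lab==k).astype(np.uint8)*255
def fit(im,m,P,g):
    M=cv2.moments(m,True); c=np.array([M["m10"],M["m01"]])/M["m00"]
    s=fsolve(lambda q:cen(im,P+[*q,0])[0]-c,g); return s,M["m00"]/cen(im,P+[*s,0])[1]
HUE={"red":([0,150,60],[6,255,255]),"blue":([105,140,60],[130,255,255]),"green":([50,120,40],[80,255,255])}
E
python3 - <<'E'
from h import *
np.set_printoptions(precision=4,suppress=True)
G={"red":(.5,.3),"blue":(.54,.24),"green":(.54,.335)}
for cam in "top","scene":
    im=env.get_image(cam)
    for c,g in G.items():
        P=proj(im,[*g,.085]).astype(int); roi=(P[0]-18,P[1]-18,P[0]+18,P[1]+18)
        m=mask(im,*HUE[c],roi); print(cam,c,*fit(im,m,cyl(.012,.056,.104),g))
    roi=(225,175,300,225) if cam=="top" else (210,140,290,200)
    m=mask(im,[75,25,120],[105,140,255],roi); print(cam,"stage",*fit(im,m,cyl(.048,.05,.0501),(.5,-.01)))
    roi=(325,130,430,215) if cam=="top" else (65,150,185,240)
    m=mask(im,[0,0,90],[180,60,255],roi)
    M=cv2.moments(m,True); print("mat",at_z(im,(M["m10"]/M["m00"],M["m01"]/M["m00"]),.004)[:2],
      [at_z(im,p,.004)[:2] for p in cv2.approxPolyDP(cv2.findContours(m,0,2)[0][0],6,True)[:,0].astype(float)])
    # master
    g=(.55,.287);P=proj(im,[*g,.038]).astype(int);roi=(P[0]-16,P[1]-16,P[0]+16,P[1]+18)
    m=mask(im,[16,90,60],[32,255,255],roi); m=cv2.morphologyEx(m,cv2.MORPH_CLOSE,np.ones((7,7)));print(cam,"master",*fit(im,m,cyl(.022,.004,.038),g))
    roi=(80,150,180,240) if cam=="top" else (345,145,450,240)
    m=mask(im,[5,80,60],[20,255,255],roi); h=cv2.convexHull(np.vstack(cv2.findContours(m,0,2)[0])); print("tray",[at_z(im,p,.012)[:2] for p in cv2.approxPolyDP(h,6,True)[:,0].astype(float)])
    x=im["color"]; l,t=(85,150) if cam=="top" else (345,145)
    cv2.imwrite(f"pics/{cam}1.png",cv2.resize(x[t:t+90,l:l+105],None,fx=6,fy=6,interpolation=2))
E
```

```text
top red [0.5004 0.297 ] 0.8335074115096894
top blue [0.5354 0.2341] 1.2758243468175428
top green [0.5476 0.3432] 0.8920542053224942
top stage [ 0.5  -0.01] 0.9913114479306687
mat [ 0.566  -0.2934] [array([ 0.6457, -0.2037]), array([ 0.5137, -0.1842]), array([ 0.486, -0.383]), array([ 0.6199, -0.4019])]
top master [0.5509 0.2941] 0.8953578606363265
tray [array([0.5937, 0.3816]), array([0.578 , 0.2019]), array([0.4366, 0.2128]), array([0.4568, 0.3932])]
scene red [0.496  0.2968] 0.954416422908561
scene blue [0.5338 0.2419] 0.8726742785239902
scene green [0.5445 0.3414] 0.8758470795717662
scene stage [ 0.5037 -0.019 ] 0.8927427112646242
mat [ 0.5677 -0.2904] [array([ 0.48  , -0.3808]), array([ 0.6175, -0.4021]), array([ 0.6478, -0.2045]), array([ 0.5115, -0.1843])]
scene master [0.5515 0.2909] 1.0759278274902762
tray [array([0.5873, 0.38  ]), array([0.5786, 0.1989]), array([0.5424, 0.1997])]h.py:28: RuntimeWarning: The iteration is not making good progress, as measured by the 
 improvement from the last ten iterations.
  s=fsolve(lambda q:cen(im,P+[*q,0])[0]-c,g); return s,M["m00"]/cen(im,P+[*s,0])[1]
```

View pics/top1.png

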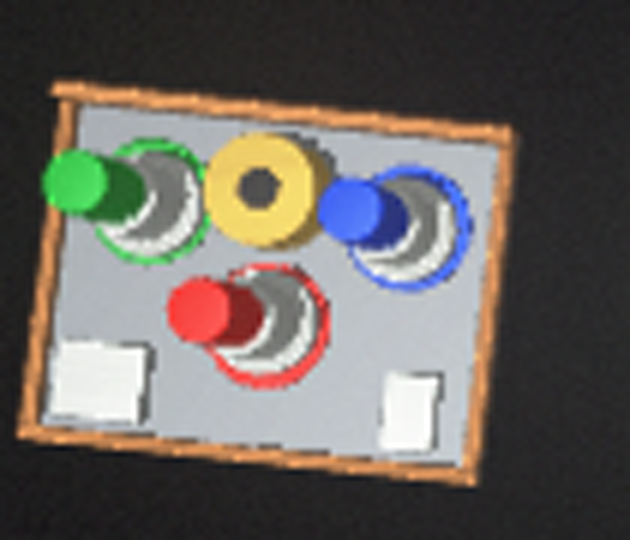

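The crop shows the tray, with green at back left, blue at back right and red in front, and clear spot rings. Handle tops are at crop px green (77,182), red (200,309), blue (350,210). I'll fit the tray pose from these points.

Run:
```python
from h import *
from scipy.optimize import least_squares
np.set_printoptions(precision=4,suppress=True)
im=env.get_image("top")
pts=[((77,182),28,51,.104),((350,210),28,-51,.104),((200,309),-16,0,.104),((259,188),36,0,.038),((152,200),28,51,.006),((410,227),28,-51,.006),((267,325),-16,0,.006),
((18,437),-70,90,.012),((475,485),-70,-90,.012),((53,83),70,90,.024),((513,127),70,-90,.024)]
W=np.array([at_z(im,(85+(p[0]+.5)/6-.5,150+(p[1]+.5)/6-.5),z)[:2] for p,_,_,z in pts]);L=np.array([[a,b] for _,a,b,_ in pts])/1e3
T=lambda q,L:q[:2]+L@np.array([[np.cos(q[2]),np.sin(q[2])],[-np.sin(q[2]),np.cos(q[2])]])
s=least_squares(lambda q:(T(q,L)-W).ravel(),[.52,.29,-.09],loss="soft_l1",f_scale=.003)
print("tray",s.x,np.degrees(s.x[2]));print(1e3*(T(s.x,L)-W));print("homes g b r m",T(s.x,L[:4]))
for cam in "top","scene":
    im=env.get_image(cam); roi=(225,175,300,225) if cam=="top" else (215,140,280,195)
    m=mask(im,[75,20,100],[105,140,255],roi); h=cv2.convexHull(np.vstack(cv2.findContours(m,0,1)[0])); e=cv2.fitEllipse(h); print(e,at_z(im,e[0],.05))
```

```text
tray [ 0.5148  0.2949 -0.1097] -6.286906751811146
[[ 1.6291  1.6439]
 [ 1.4075 -1.1366]
 [-1.3526  0.7478]
 [ 0.2948 -1.3736]
 [-0.7433 -0.2695]
 [-0.3826  0.2765]
 [-0.2199 -0.1898]
 [-0.7586  0.1734]
 [-0.2264 -0.3486]
 [ 0.7927  0.0304]
 [-0.2519  0.4758]]
homes g b r m [[0.5482 0.3425]
 [0.5371 0.2411]
 [0.4989 0.2966]
 [0.5506 0.2909]]
((262.52392578125, 198.8589324951172), (41.71742248535156, 42.016170501708984), 80.3148193359375) [ 0.5056 -0.018   0.05  ]
((251.77032470703125, 168.7849578857422), (37.16584014892578, 44.78891372680664), 90.58090209960938) [ 0.506  -0.0186  0.05  ]
```

Request:
{"method": "arm_command", "body": {"deltas": [{"rz":0.117},{"rz":0.117},{"rz":0.117},{"rz":0.118},{"dx":0.028,"dy":-0.036},{"dx":0.028,"dy":-0.036},{"dx":0.028,"dy":-0.036},{"dx":0.028,"dy":-0.036},{"dx":0.028,"dy":-0.036},{"dx":0.028,"dy":-0.036},{"dx":0.028,"dy":-0.036},{}], "squeeze": 60}}

```text
invalid input
```

```bash
cat > go.py <<'E'
import sys; from h import *
HM={"green":(.5482,.3425),"blue":(.5371,.2411),"red":(.4989,.2966),"master":(.5506,.2909),"stage":(.5058,-.0183),
"s1":(.5766,-.2277),"s2":(.567,-.292),"s3":(.5574,-.3563)}
s=env.observe(); p=np.array(s["position"]);R=np.array(s["tool_rot"])
print("t",round(s["time_s"],2),"p",p.round(4),"yaw",np.degrees(np.arctan2(R[1,0],R[0,0])).round(2),"tilt",R[:2,2].round(4),"w",s["grip_width"],s["gripper_force"],"F",np.round(s["ft_force"],1))
for k in sys.argv[1:]:
    d=R.T@(np.array([*HM[k],p[2]])-p); print(k,d.round(4))
E
python3 go.py red
```

```text
t 1.75 p [ 0.1936 -0.5148  0.2313] yaw 20.61 tilt [-0.  0.] w 0.08525863786373837 0.0 F [-1.4  0.4  0.3]
red [ 0.5714 -0.6519  0.    ]
```

Request:
{"method": "arm_command", "body": {"deltas": [{"rx":0,"ry":0,"rz":0.117,"dx":0,"dy":0,"dz":0,"fingers":0.085},{"rx":0,"ry":0,"rz":0.117,"dx":0,"dy":0,"dz":0,"fingers":0.085},{"rx":0,"ry":0,"rz":0.117,"dx":0,"dy":0,"dz":0,"fingers":0.085},{"rx":0,"ry":0,"rz":0.118,"dx":0,"dy":0,"dz":0,"fingers":0.085},{"rx":0,"ry":0,"rz":0,"dx":0.028,"dy":-0.036,"dz":0,"fingers":0.085},{"rx":0,"ry":0,"rz":0,"dx":0.028,"dy":-0.036,"dz":0,"fingers":0.085},{"rx":0,"ry":0,"rz":0,"dx":0.028,"dy":-0.036,"dz":0,"fingers":0.085},{"rx":0,"ry":0,"rz":0,"dx":0.028,"dy":-0.036,"dz":0,"fingers":0.085},{"rx":0,"ry":0,"rz":0,"dx":0.028,"dy":-0.036,"dz":0,"fingers":0.085},{"rx":0,"ry":0,"rz":0,"dx":0.028,"dy":-0.036,"dz":0,"fingers":0.085},{"rx":0,"ry":0,"rz":0,"dx":0.028,"dy":-0.036,"dz":0,"fingers":0.085}], "squeeze": 60}}

```text
time_s: 2.85
position: [0.417, -0.2841, 0.2315]
tool_rot: [[0.994, -0.109, 0.0], [-0.109, -0.994, -0.0], [0.0, 0.0, -1.0]]
ft_force: [0.6, -1.4, -0.8]
grip_width: 0.0847
gripper_force: 0.0
```

```bash
python3 go.py red
```

```text
t 2.85 p [ 0.417  -0.2841  0.2315] yaw -6.26 tilt [ 0.0003 -0.0004] w 0.08470524674199112 0.0 F [ 0.6 -1.4 -0.8]
red [ 1.800e-02 -5.862e-01 -2.000e-04]
```

Request:
{"method": "arm_command", "body": {"deltas": [{"dx":0.0015,"dy":-0.049},{"dx":0.0015,"dy":-0.049},{"dx":0.0015,"dy":-0.049},{"dx":0.0015,"dy":-0.049},{"dx":0.0015,"dy":-0.049},{"dx":0.0015,"dy":-0.049},{"dx":0.0015,"dy":-0.049},{"dx":0.0015,"dy":-0.049},{"dx":0.0015,"dy":-0.049},{"dx":0.0015,"dy":-0.049},{"dx":0.0015,"dy":-0.049},{"dx":0.0015,"dy":-0.047}]}}

```text
invalid input
```

Request:
{"method": "arm_command", "body": {"deltas": [{"rx":0,"ry":0,"rz":0,"dx":0.0015,"dy":-0.049,"dz":0,"fingers":0.085},{"rx":0,"ry":0,"rz":0,"dx":0.0015,"dy":-0.049,"dz":0,"fingers":0.085},{"rx":0,"ry":0,"rz":0,"dx":0.0015,"dy":-0.049,"dz":0,"fingers":0.085},{"rx":0,"ry":0,"rz":0,"dx":0.0015,"dy":-0.049,"dz":0,"fingers":0.085},{"rx":0,"ry":0,"rz":0,"dx":0.0015,"dy":-0.049,"dz":0,"fingers":0.085},{"rx":0,"ry":0,"rz":0,"dx":0.0015,"dy":-0.049,"dz":0,"fingers":0.085},{"rx":0,"ry":0,"rz":0,"dx":0.0015,"dy":-0.049,"dz":0,"fingers":0.085},{"rx":0,"ry":0,"rz":0,"dx":0.0015,"dy":-0.049,"dz":0,"fingers":0.085},{"rx":0,"ry":0,"rz":0,"dx":0.0015,"dy":-0.049,"dz":0,"fingers":0.085},{"rx":0,"ry":0,"rz":0,"dx":0.0015,"dy":-0.049,"dz":0,"fingers":0.085},{"rx":0,"ry":0,"rz":0,"dx":0.0015,"dy":-0.049,"dz":0,"fingers":0.085},{"rx":0,"ry":0,"rz":0,"dx":0.0015,"dy":-0.047,"dz":0,"fingers":0.085}]}}

```text
time_s: 4.05
position: [0.4976, 0.2972, 0.2314]
tool_rot: [[0.994, -0.109, 0.0], [-0.109, -0.994, 0.0], [0.0, -0.0, -1.0]]
ft_force: [0.4, -1.0, 0.8]
grip_width: 0.085
gripper_force: 0.0
```

```bash
python3 go.py red
```

```text
t 4.05 p [0.4976 0.2972 0.2314] yaw -6.23 tilt [0.0003 0.0001] w 0.08499568327929029 0.0 F [ 0.4 -1.   0.8]
red [0.0014 0.0005 0.    ]
```

Request:
{"method": "arm_command", "body": {"deltas": [{"rx":0,"ry":0,"rz":0,"dx":0.001,"dy":0,"dz":0.04,"fingers":0.085},{"rx":0,"ry":0,"rz":0,"dx":0,"dy":0,"dz":0.04,"fingers":0.085},{"rx":0,"ry":0,"rz":0,"dx":0,"dy":0,"dz":0.04,"fingers":0.085},{"rx":0,"ry":0,"rz":0,"dx":0,"dy":0,"dz":0.03,"fingers":0.085},{"rx":0,"ry":0,"rz":0,"dx":0,"dy":0,"dz":0.021,"fingers":0.085},{"rx":0,"ry":0,"rz":0,"dx":0,"dy":0,"dz":0,"fingers":0.06},{"rx":0,"ry":0,"rz":0,"dx":0,"dy":0,"dz":0,"fingers":0.04},{"rx":0,"ry":0,"rz":0,"dx":0,"dy":0,"dz":0,"fingers":0.03},{"rx":0,"ry":0,"rz":0,"dx":0,"dy":0,"dz":0,"fingers":0.02},{"rx":0,"ry":0,"rz":0,"dx":0,"dy":0,"dz":0,"fingers":0.015},{"rx":0,"ry":0,"rz":0,"dx":0,"dy":0,"dz":0,"fingers":0.015},{"rx":0,"ry":0,"rz":0,"dx":0,"dy":0,"dz":0,"fingers":0.015}], "squeeze": 60}}

```text
time_s: 5.25
position: [0.4993, 0.2951, 0.0617]
tool_rot: [[0.994, -0.109, 0.002], [-0.109, -0.994, 0.001], [0.002, -0.001, -1.0]]
ft_force: [-0.9, -0.5, 7.0]
grip_width: 0.0223
gripper_force: 58.6
```

Request:
{"method": "arm_command", "body": {"deltas": [{"rx":0,"ry":0,"rz":0,"dx":0,"dy":0,"dz":-0.015,"fingers":0.015},{"rx":0,"ry":0,"rz":0,"dx":0,"dy":0,"dz":-0.03,"fingers":0.015},{"rx":0,"ry":0,"rz":0,"dx":0,"dy":0,"dz":-0.03,"fingers":0.015},{"rx":0,"ry":0,"rz":0,"dx":0,"dy":0,"dz":-0.03,"fingers":0.015},{"rx":0,"ry":0,"rz":0,"dx":0,"dy":0,"dz":-0.025,"fingers":0.015},{"rx":0,"ry":0,"rz":0,"dx":0,"dy":0,"dz":-0.01,"fingers":0.015}]}}

```text
time_s: 5.85
position: [0.4992, 0.295, 0.2029]
tool_rot: [[0.994, -0.109, 0.004], [-0.109, -0.994, 0.001], [0.004, -0.002, -1.0]]
ft_force: [-0.1, -0.4, -1.9]
grip_width: 0.0224
gripper_force: 58.9
```

```bash
sed -i 's/"s1":.*/"s1":(.6055,-.2371),"s2":(.537,-.2876),"s3":(.588,-.3557)}/' go.py; python3 go.py s1 s2 s3
```

```text
t 5.85 p [0.4992 0.295  0.2029] yaw -6.25 tilt [0.0039 0.0013] w 0.022398458593363445 58.92248064279556 F [-0.1 -0.4 -1.9]
s1 [ 1.636e-01  5.174e-01 -3.000e-04]
s2 [ 0.101   0.575  -0.0006]
s3 [ 1.591e-01  6.372e-01 -5.000e-04]
```

Request:
{"method": "arm_command", "body": {"deltas": [{"rx":0,"ry":0,"rz":0,"dx":0.006,"dy":0.02,"dz":0,"fingers":0.015},{"rx":0,"ry":0,"rz":0,"dx":0.011,"dy":0.04,"dz":0,"fingers":0.015},{"rx":0,"ry":0,"rz":0,"dx":0.011,"dy":0.046,"dz":0,"fingers":0.015},{"rx":0,"ry":0,"rz":0,"dx":0.011,"dy":0.046,"dz":0,"fingers":0.015},{"rx":0,"ry":0,"rz":0,"dx":0.011,"dy":0.046,"dz":0,"fingers":0.015},{"rx":0,"ry":0,"rz":0,"dx":0.011,"dy":0.046,"dz":0,"fingers":0.015},{"rx":0,"ry":0,"rz":0,"dx":0.011,"dy":0.046,"dz":0,"fingers":0.015},{"rx":0,"ry":0,"rz":0,"dx":0.011,"dy":0.046,"dz":0,"fingers":0.015},{"rx":0,"ry":0,"rz":0,"dx":0.011,"dy":0.046,"dz":0,"fingers":0.015},{"rx":0,"ry":0,"rz":0,"dx":0.011,"dy":0.046,"dz":0,"fingers":0.015},{"rx":0,"ry":0,"rz":0,"dx":0.011,"dy":0.046,"dz":0,"fingers":0.015},{"rx":0,"ry":0,"rz":0,"dx":0.011,"dy":0.046,"dz":0,"fingers":0.015}]}}

```text
time_s: 7.05
position: [0.5678, -0.2377, 0.1994]
tool_rot: [[0.994, -0.109, -0.001], [-0.109, -0.994, 0.001], [-0.001, -0.001, -1.0]]
ft_force: [1.2, 0.8, -1.6]
grip_width: 0.0225
gripper_force: 59.1
```

Request:
{"method": "arm_command", "body": {"deltas": [{"rx":0,"ry":0,"rz":0,"dx":0.011,"dy":0.044,"dz":0,"fingers":0.015},{"rx":0,"ry":0,"rz":0,"dx":0.011,"dy":0.044,"dz":0,"fingers":0.015},{"rx":0,"ry":0,"rz":0,"dx":0.011,"dy":0.025,"dz":0,"fingers":0.015},{"rx":0,"ry":0,"rz":0,"dx":0.004,"dy":0.006,"dz":0,"fingers":0.015},{"rx":0,"ry":0,"rz":0,"dx":0,"dy":0,"dz":0.03,"fingers":0.015},{"rx":0,"ry":0,"rz":0,"dx":0,"dy":0,"dz":0.03,"fingers":0.015},{"rx":0,"ry":0,"rz":0,"dx":0,"dy":0,"dz":0.03,"fingers":0.015},{"rx":0,"ry":0,"rz":0,"dx":0,"dy":0,"dz":0.025,"fingers":0.015},{"rx":0,"ry":0,"rz":0,"dx":0,"dy":0,"dz":0.015,"fingers":0.015},{"rx":0,"ry":0,"rz":0,"dx":0,"dy":0,"dz":0,"fingers":0.015}]}}

```text
time_s: 8.05
position: [0.591, -0.3564, 0.0672]
tool_rot: [[0.994, -0.108, -0.005], [-0.108, -0.994, 0.004], [-0.005, -0.004, -1.0]]
ft_force: [-0.5, -0.3, -0.9]
grip_width: 0.0225
gripper_force: 59.1
```

```bash
python3 go.py s3; python3 -c "
from h import *
for c in('top','scene'):
    im=env.get_image(c);P=proj(im,[.588,-.3557,.06]).astype(int);cv2.imwrite('pics/p_'+c+'.png',cv2.resize(im['color'][P[1]-45:P[1]+45,max(0,P[0]-60):P[0]+60],None,fx=4,fy=4))
a=[cv2.imread('pics/p_'+c+'.png') for c in('top','scene')]
cv2.imwrite('pics/place1.png',np.vstack([cv2.resize(x,(480,300)) for x in a]))"
```

```text
t 8.05 p [ 0.591  -0.3564  0.0672] yaw -6.22 tilt [-0.0046  0.0041] w 0.022465849812521664 59.12909299135208 F [-0.5 -0.3 -0.9]
s3 [-0.0031 -0.0004  0.    ]
```

View pics/place1.png

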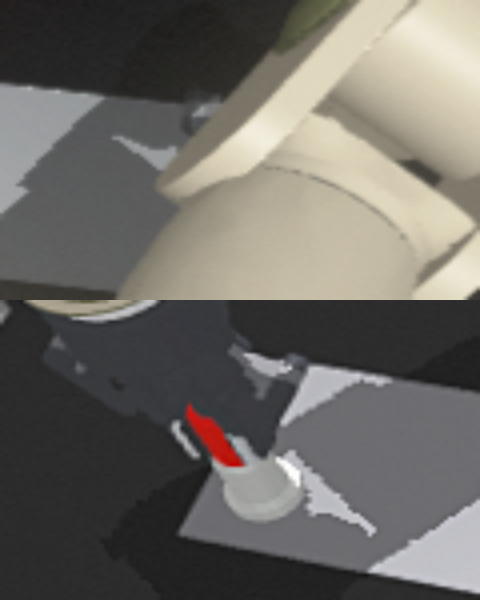

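The gauge is still gripped above the mat's corner, so I'll lower it gently until contact.

Request:
{"method": "arm_command", "body": {"deltas": [{"rx":0,"ry":0,"rz":0,"dx":0,"dy":0,"dz":0.003,"fingers":0.015},{"rx":0,"ry":0,"rz":0,"dx":0,"dy":0,"dz":0.002,"fingers":0.015},{"rx":0,"ry":0,"rz":0,"dx":0,"dy":0,"dz":0.001,"fingers":0.015},{"rx":0,"ry":0,"rz":0,"dx":0,"dy":0,"dz":0,"fingers":0.015},{"rx":0,"ry":0,"rz":0,"dx":0,"dy":0,"dz":0,"fingers":0.015}]}}

```text
time_s: 8.65
position: [0.5921, -0.3583, 0.0645]
tool_rot: [[0.994, -0.109, 0.0], [-0.109, -0.994, -0.0], [0.0, 0.0, -1.0]]
ft_force: [-0.5, 0.3, -2.2]
grip_width: 0.0224
gripper_force: 59.2
```

Request:
{"method": "arm_command", "body": {"deltas": [{"rx":0,"ry":0,"rz":0,"dx":0,"dy":0,"dz":0.002,"fingers":0.015},{"rx":0,"ry":0,"rz":0,"dx":0,"dy":0,"dz":0.001,"fingers":0.015},{"rx":0,"ry":0,"rz":0,"dx":0,"dy":0,"dz":0.001,"fingers":0.015},{"rx":0,"ry":0,"rz":0,"dx":0,"dy":0,"dz":0,"fingers":0.015},{"rx":0,"ry":0,"rz":0,"dx":0,"dy":0,"dz":0,"fingers":0.015}]}}

```text
time_s: 9.15
position: [0.5921, -0.3583, 0.0603]
tool_rot: [[0.994, -0.109, -0.0], [-0.109, -0.994, 0.0], [-0.0, -0.0, -1.0]]
ft_force: [0.2, 0.2, -1.2]
grip_width: 0.0229
gripper_force: 59.2
```

Request:
{"method": "arm_command", "body": {"deltas": [{"rx":0,"ry":0,"rz":0,"dx":0,"dy":0,"dz":0.001,"fingers":0.015},{"rx":0,"ry":0,"rz":0,"dx":0,"dy":0,"dz":0,"fingers":0.015},{"rx":0,"ry":0,"rz":0,"dx":0,"dy":0,"dz":0,"fingers":0.015}]}}

```text
time_s: 9.45
position: [0.5922, -0.3583, 0.0598]
tool_rot: [[0.994, -0.109, 0.001], [-0.109, -0.994, -0.0], [0.001, 0.0, -1.0]]
ft_force: [0.7, 0.4, 2.1]
grip_width: 0.0229
gripper_force: 59.4
```

Contact. Release, rise and return to the tray for green (clear of the others).

Request:
{"method": "arm_command", "body": {"deltas": [{"rx":0,"ry":0,"rz":0,"dx":0,"dy":0,"dz":0,"fingers":0.04},{"rx":0,"ry":0,"rz":0,"dx":0,"dy":0,"dz":0,"fingers":0.06},{"rx":0,"ry":0,"rz":0,"dx":0,"dy":0,"dz":0,"fingers":0.06},{"rx":0,"ry":0,"rz":0,"dx":0,"dy":0,"dz":0,"fingers":0.06},{"rx":0,"ry":0,"rz":0,"dx":0,"dy":0,"dz":-0.03,"fingers":0.06},{"rx":0,"ry":0,"rz":0,"dx":0,"dy":0,"dz":-0.045,"fingers":0.06},{"rx":0,"ry":0,"rz":0,"dx":0,"dy":0,"dz":-0.045,"fingers":0.06}]}}

```text
time_s: 10.15
position: [0.5918, -0.3581, 0.1804]
tool_rot: [[0.994, -0.109, -0.001], [-0.109, -0.994, 0.001], [-0.001, -0.001, -1.0]]
ft_force: [0.8, 1.3, 0.4]
grip_width: 0.0603
gripper_force: 0.0
```

```bash
python3 go.py green blue
```

```text
t 10.15 p [ 0.5918 -0.3581  0.1804] yaw -6.26 tilt [-0.001   0.0009] w 0.06031789511416453 0.0 F [0.8 1.3 0.4]
green [-0.1197 -0.6916  0.0007]
blue [-0.1197 -0.5896  0.0006]
```

Request:
{"method": "arm_command", "body": {"deltas": [{"rx":0,"ry":0,"rz":0,"dx":-0.01,"dy":-0.049,"dz":0,"fingers":0.06},{"rx":0,"ry":0,"rz":0,"dx":-0.01,"dy":-0.049,"dz":0,"fingers":0.06},{"rx":0,"ry":0,"rz":0,"dx":-0.01,"dy":-0.049,"dz":0,"fingers":0.06},{"rx":0,"ry":0,"rz":0,"dx":-0.01,"dy":-0.049,"dz":0,"fingers":0.06},{"rx":0,"ry":0,"rz":0,"dx":-0.01,"dy":-0.049,"dz":0,"fingers":0.06},{"rx":0,"ry":0,"rz":0,"dx":-0.01,"dy":-0.049,"dz":0,"fingers":0.06},{"rx":0,"ry":0,"rz":0,"dx":-0.01,"dy":-0.049,"dz":0,"fingers":0.06},{"rx":0,"ry":0,"rz":0,"dx":-0.01,"dy":-0.049,"dz":0,"fingers":0.06},{"rx":0,"ry":0,"rz":0,"dx":-0.01,"dy":-0.049,"dz":0,"fingers":0.06},{"rx":0,"ry":0,"rz":0,"dx":-0.01,"dy":-0.049,"dz":0,"fingers":0.06},{"rx":0,"ry":0,"rz":0,"dx":-0.01,"dy":-0.049,"dz":0,"fingers":0.06},{"rx":0,"ry":0,"rz":0,"dx":-0.01,"dy":-0.049,"dz":0,"fingers":0.06}]}}

```text
time_s: 11.35
position: [0.5364, 0.2412, 0.1795]
tool_rot: [[0.994, -0.109, 0.0], [-0.109, -0.994, 0.0], [0.0, -0.0, -1.0]]
ft_force: [1.0, 0.3, -1.0]
grip_width: 0.06
gripper_force: 0.0
```

```bash
python3 go.py green blue; python3 -c "
from h import *
im=env.get_image('scene');cv2.imwrite('pics/s2.png',cv2.resize(im['color'][130:260,60:460],None,fx=2,fy=2))"
```

```text
t 11.35 p [0.5364 0.2412 0.1795] yaw -6.26 tilt [0.0004 0.    ] w 0.060018053757131075 0.0 F [ 1.   0.3 -1. ]
green [ 0.0007 -0.102   0.    ]
blue [0.0007 0.     0.    ]
```

View pics/s2.png

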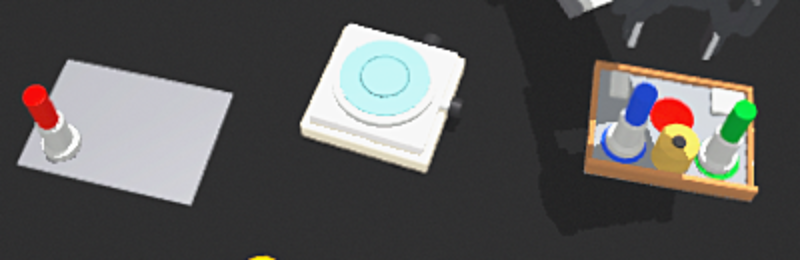

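Red stands upright on the mat's far corner and its spot is clear. Next is blue.

Request:
{"method": "arm_command", "body": {"deltas": [{"rx":0,"ry":0,"rz":0,"dx":0.001,"dy":0,"dz":0.035,"fingers":0.06},{"rx":0,"ry":0,"rz":0,"dx":0,"dy":0,"dz":0.035,"fingers":0.06},{"rx":0,"ry":0,"rz":0,"dx":0,"dy":0,"dz":0.03,"fingers":0.06},{"rx":0,"ry":0,"rz":0,"dx":0,"dy":0,"dz":0.018,"fingers":0.06},{"rx":0,"ry":0,"rz":0,"dx":0,"dy":0,"dz":0,"fingers":0.05},{"rx":0,"ry":0,"rz":0,"dx":0,"dy":0,"dz":0,"fingers":0.03},{"rx":0,"ry":0,"rz":0,"dx":0,"dy":0,"dz":0,"fingers":0.02},{"rx":0,"ry":0,"rz":0,"dx":0,"dy":0,"dz":0,"fingers":0.015},{"rx":0,"ry":0,"rz":0,"dx":0,"dy":0,"dz":0,"fingers":0.015},{"rx":0,"ry":0,"rz":0,"dx":0,"dy":0,"dz":0,"fingers":0.015}]}}

```text
time_s: 12.4
position: [0.5386, 0.2392, 0.0627]
tool_rot: [[0.994, -0.109, 0.003], [-0.109, -0.994, 0.0], [0.003, -0.001, -1.0]]
ft_force: [0.7, -0.2, 7.6]
grip_width: 0.0228
gripper_force: 58.9
```

Request:
{"method": "arm_command", "body": {"deltas": [{"rx":0,"ry":0,"rz":0,"dx":0,"dy":0,"dz":-0.015,"fingers":0.015},{"rx":0,"ry":0,"rz":0,"dx":0,"dy":0,"dz":-0.03,"fingers":0.015},{"rx":0,"ry":0,"rz":0,"dx":0,"dy":0,"dz":-0.03,"fingers":0.015},{"rx":0,"ry":0,"rz":0,"dx":0,"dy":0,"dz":-0.03,"fingers":0.015},{"rx":0,"ry":0,"rz":0,"dx":0,"dy":0,"dz":-0.025,"fingers":0.015},{"rx":0,"ry":0,"rz":0,"dx":0,"dy":0,"dz":-0.01,"fingers":0.015},{"rx":0,"ry":0,"rz":0,"dx":0,"dy":0,"dz":0,"fingers":0.015}]}}

```text
time_s: 13.1
position: [0.538, 0.2392, 0.2021]
tool_rot: [[0.994, -0.109, 0.002], [-0.109, -0.994, 0.0], [0.002, -0.001, -1.0]]
ft_force: [-0.2, -0.0, -2.5]
grip_width: 0.0227
gripper_force: 59.1
```

```bash
python3 go.py s1 s2
```

```text
t 13.1 p [0.538  0.2392 0.2021] yaw -6.26 tilt [0.0018 0.0005] w 0.02272102886777324 59.144877791404724 F [-0.2 -0.  -2.5]
s1 [ 1.190e-01  4.661e-01 -1.000e-04]
s2 [ 5.640e-02  5.237e-01 -3.000e-04]
```

Request:
{"method": "arm_command", "body": {"deltas": [{"rx":0,"ry":0,"rz":0,"dx":0.004,"dy":0.025,"dz":0,"fingers":0.015},{"rx":0,"ry":0,"rz":0,"dx":0.005,"dy":0.045,"dz":0,"fingers":0.015},{"rx":0,"ry":0,"rz":0,"dx":0.005,"dy":0.048,"dz":0,"fingers":0.015},{"rx":0,"ry":0,"rz":0,"dx":0.005,"dy":0.048,"dz":0,"fingers":0.015},{"rx":0,"ry":0,"rz":0,"dx":0.005,"dy":0.048,"dz":0,"fingers":0.015},{"rx":0,"ry":0,"rz":0,"dx":0.005,"dy":0.048,"dz":0,"fingers":0.015},{"rx":0,"ry":0,"rz":0,"dx":0.005,"dy":0.048,"dz":0,"fingers":0.015},{"rx":0,"ry":0,"rz":0,"dx":0.005,"dy":0.048,"dz":0,"fingers":0.015},{"rx":0,"ry":0,"rz":0,"dx":0.005,"dy":0.048,"dz":0,"fingers":0.015},{"rx":0,"ry":0,"rz":0,"dx":0.005,"dy":0.048,"dz":0,"fingers":0.015},{"rx":0,"ry":0,"rz":0,"dx":0.005,"dy":0.045,"dz":0,"fingers":0.015},{"rx":0,"ry":0,"rz":0,"dx":0.003,"dy":0.025,"dz":0,"fingers":0.015}]}}

```text
time_s: 14.3
position: [0.5363, -0.2912, 0.1989]
tool_rot: [[0.994, -0.112, -0.003], [-0.112, -0.994, 0.002], [-0.003, -0.001, -1.0]]
ft_force: [0.2, 0.4, -1.7]
grip_width: 0.0225
gripper_force: 59.3
```

Request:
{"method": "arm_command", "body": {"deltas": [{"rx":0,"ry":0,"rz":0,"dx":0,"dy":0,"dz":0.02,"fingers":0.015},{"rx":0,"ry":0,"rz":0,"dx":0,"dy":0,"dz":0.03,"fingers":0.015},{"rx":0,"ry":0,"rz":0,"dx":0,"dy":0,"dz":0.03,"fingers":0.015},{"rx":0,"ry":0,"rz":0,"dx":0,"dy":0,"dz":0.03,"fingers":0.015},{"rx":0,"ry":0,"rz":0,"dx":0,"dy":0,"dz":0.02,"fingers":0.015},{"rx":0,"ry":0,"rz":0,"dx":0,"dy":0,"dz":0.007,"fingers":0.015},{"rx":0,"ry":0,"rz":0,"dx":0,"dy":0,"dz":0,"fingers":0.015},{"rx":0,"ry":0,"rz":0,"dx":0,"dy":0,"dz":0,"fingers":0.015}]}}

```text
time_s: 15.1
position: [0.5375, -0.288, 0.0643]
tool_rot: [[0.994, -0.109, 0.0], [-0.109, -0.994, -0.0], [0.0, 0.0, -1.0]]
ft_force: [0.2, 1.1, -1.9]
grip_width: 0.0225
gripper_force: 59.4
```

Request:
{"method": "arm_command", "body": {"deltas": [{"rx":0,"ry":0,"rz":0,"dx":0,"dy":0,"dz":0.002,"fingers":0.015},{"rx":0,"ry":0,"rz":0,"dx":0,"dy":0,"dz":0.0015,"fingers":0.015},{"rx":0,"ry":0,"rz":0,"dx":0,"dy":0,"dz":0.001,"fingers":0.015},{"rx":0,"ry":0,"rz":0,"dx":0,"dy":0,"dz":0,"fingers":0.015},{"rx":0,"ry":0,"rz":0,"dx":0,"dy":0,"dz":0,"fingers":0.015}]}}

```text
time_s: 15.6
position: [0.5376, -0.2881, 0.0607]
tool_rot: [[0.994, -0.109, 0.001], [-0.109, -0.994, -0.001], [0.001, 0.001, -1.0]]
ft_force: [-1.0, 2.4, 5.9]
grip_width: 0.0226
gripper_force: 60.0
```

Contact. Release, rise, and head to green.

Request:
{"method": "arm_command", "body": {"deltas": [{"rx":0,"ry":0,"rz":0,"dx":0,"dy":0,"dz":0,"fingers":0.04},{"rx":0,"ry":0,"rz":0,"dx":0,"dy":0,"dz":0,"fingers":0.06},{"rx":0,"ry":0,"rz":0,"dx":0,"dy":0,"dz":0,"fingers":0.06},{"rx":0,"ry":0,"rz":0,"dx":0,"dy":0,"dz":0,"fingers":0.06},{"rx":0,"ry":0,"rz":0,"dx":0,"dy":0,"dz":-0.03,"fingers":0.06},{"rx":0,"ry":0,"rz":0,"dx":0,"dy":0,"dz":-0.045,"fingers":0.06},{"rx":0,"ry":0,"rz":0,"dx":0,"dy":0,"dz":-0.045,"fingers":0.06},{"rx":0,"ry":0,"rz":0,"dx":0,"dy":0,"dz":0,"fingers":0.06}]}}

```text
time_s: 16.4
position: [0.5393, -0.2894, 0.1863]
tool_rot: [[0.994, -0.109, 0.009], [-0.109, -0.994, -0.007], [0.01, 0.006, -1.0]]
ft_force: [-0.5, -0.5, -0.4]
grip_width: 0.0596
gripper_force: 0.0
```

```bash
python3 go.py green
```

```text
t 16.4 p [ 0.5393 -0.2894  0.1863] yaw -6.25 tilt [ 0.0092 -0.0075] w 0.05962839964161357 0.0 F [-0.5 -0.5 -0.4]
green [-0.0599 -0.6291 -0.0047]
```

Request:
{"method": "arm_command", "body": {"deltas": [{"rx":0,"ry":0,"rz":0,"dx":-0.005,"dy":-0.05,"dz":0,"fingers":0.06},{"rx":0,"ry":0,"rz":0,"dx":-0.005,"dy":-0.05,"dz":0,"fingers":0.06},{"rx":0,"ry":0,"rz":0,"dx":-0.005,"dy":-0.05,"dz":0,"fingers":0.06},{"rx":0,"ry":0,"rz":0,"dx":-0.005,"dy":-0.05,"dz":0,"fingers":0.06},{"rx":0,"ry":0,"rz":0,"dx":-0.005,"dy":-0.05,"dz":0,"fingers":0.06},{"rx":0,"ry":0,"rz":0,"dx":-0.005,"dy":-0.05,"dz":0,"fingers":0.06},{"rx":0,"ry":0,"rz":0,"dx":-0.005,"dy":-0.048,"dz":0,"fingers":0.06},{"rx":0,"ry":0,"rz":0,"dx":-0.005,"dy":-0.048,"dz":0,"fingers":0.06},{"rx":0,"ry":0,"rz":0,"dx":-0.005,"dy":-0.048,"dz":0,"fingers":0.06},{"rx":0,"ry":0,"rz":0,"dx":-0.005,"dy":-0.048,"dz":0,"fingers":0.06},{"rx":0,"ry":0,"rz":0,"dx":-0.005,"dy":-0.048,"dz":0,"fingers":0.06},{"rx":0,"ry":0,"rz":0,"dx":-0.005,"dy":-0.048,"dz":0,"fingers":0.06}]}}

```text
time_s: 17.6
position: [0.5414, 0.3036, 0.1794]
tool_rot: [[0.994, -0.109, -0.0], [-0.109, -0.994, -0.0], [-0.0, 0.0, -1.0]]
ft_force: [0.7, -0.6, 0.0]
grip_width: 0.0598
gripper_force: 0.0
```

Request:
{"method": "arm_command", "body": {"deltas": [{"rx":0,"ry":0,"rz":0,"dx":0,"dy":-0.03,"dz":0,"fingers":0.06},{"rx":0,"ry":0,"rz":0,"dx":0,"dy":-0.01,"dz":0,"fingers":0.06},{"rx":0,"ry":0,"rz":0,"dx":0,"dy":0,"dz":0,"fingers":0.06},{"rx":0,"ry":0,"rz":0,"dx":0,"dy":0,"dz":0,"fingers":0.06}]}}

```text
time_s: 18.0
position: [0.5463, 0.3402, 0.1795]
tool_rot: [[0.994, -0.11, -0.001], [-0.11, -0.994, -0.001], [-0.0, 0.001, -1.0]]
ft_force: [-0.5, -0.8, 0.0]
grip_width: 0.0601
gripper_force: 0.0
```

```bash
python3 go.py green
```

```text
t 18.0 p [0.5463 0.3402 0.1795] yaw -6.3 tilt [-0.0005 -0.0006] w 0.060098236363597395 0.0 F [-0.5 -0.8  0. ]
green [ 0.0016 -0.0025 -0.    ]
```

Request:
{"method": "arm_command", "body": {"deltas": [{"rx":0,"ry":0,"rz":0,"dx":0.0015,"dy":-0.001,"dz":0.035,"fingers":0.06},{"rx":0,"ry":0,"rz":0,"dx":0,"dy":0,"dz":0.035,"fingers":0.06},{"rx":0,"ry":0,"rz":0,"dx":0,"dy":0,"dz":0.03,"fingers":0.06},{"rx":0,"ry":0,"rz":0,"dx":0,"dy":0,"dz":0.018,"fingers":0.06},{"rx":0,"ry":0,"rz":0,"dx":0,"dy":0,"dz":0,"fingers":0.05},{"rx":0,"ry":0,"rz":0,"dx":0,"dy":0,"dz":0,"fingers":0.03},{"rx":0,"ry":0,"rz":0,"dx":0,"dy":0,"dz":0,"fingers":0.02},{"rx":0,"ry":0,"rz":0,"dx":0,"dy":0,"dz":0,"fingers":0.015},{"rx":0,"ry":0,"rz":0,"dx":0,"dy":0,"dz":0,"fingers":0.015},{"rx":0,"ry":0,"rz":0,"dx":0,"dy":0,"dz":0,"fingers":0.015}]}}

```text
time_s: 19.0
position: [0.5487, 0.342, 0.0635]
tool_rot: [[0.994, -0.109, 0.003], [-0.109, -0.994, 0.0], [0.003, -0.001, -1.0]]
ft_force: [1.6, -1.7, 6.2]
grip_width: 0.0225
gripper_force: 59.0
```

Request:
{"method": "arm_command", "body": {"deltas": [{"rx":0,"ry":0,"rz":0,"dx":0,"dy":0,"dz":-0.015,"fingers":0.015},{"rx":0,"ry":0,"rz":0,"dx":0,"dy":0,"dz":-0.03,"fingers":0.015},{"rx":0,"ry":0,"rz":0,"dx":0,"dy":0,"dz":-0.03,"fingers":0.015},{"rx":0,"ry":0,"rz":0,"dx":0,"dy":0,"dz":-0.03,"fingers":0.015},{"rx":0,"ry":0,"rz":0,"dx":0,"dy":0,"dz":-0.025,"fingers":0.015},{"rx":0,"ry":0,"rz":0,"dx":0,"dy":0,"dz":-0.01,"fingers":0.015},{"rx":0,"ry":0,"rz":0,"dx":0,"dy":0,"dz":0,"fingers":0.015}]}}

```text
time_s: 19.7
position: [0.548, 0.3423, 0.2028]
tool_rot: [[0.994, -0.109, 0.002], [-0.109, -0.994, 0.001], [0.002, -0.001, -1.0]]
ft_force: [0.1, -0.3, -3.0]
grip_width: 0.0228
gripper_force: 58.9
```

```bash
python3 go.py s1
```

```text
t 19.7 p [0.548  0.3423 0.2028] yaw -6.25 tilt [0.002  0.0008] w 0.022829658707246448 58.908420503139496 F [ 0.1 -0.3 -3. ]
s1 [ 1.203e-01  5.697e-01 -4.000e-04]
```

Request:
{"method": "arm_command", "body": {"deltas": [{"rx":0,"ry":0,"rz":0,"dx":0.01,"dy":0.03,"dz":0,"fingers":0.015},{"rx":0,"ry":0,"rz":0,"dx":0.01,"dy":0.048,"dz":0,"fingers":0.015},{"rx":0,"ry":0,"rz":0,"dx":0.01,"dy":0.048,"dz":0,"fingers":0.015},{"rx":0,"ry":0,"rz":0,"dx":0.01,"dy":0.048,"dz":0,"fingers":0.015},{"rx":0,"ry":0,"rz":0,"dx":0.01,"dy":0.048,"dz":0,"fingers":0.015},{"rx":0,"ry":0,"rz":0,"dx":0.01,"dy":0.048,"dz":0,"fingers":0.015},{"rx":0,"ry":0,"rz":0,"dx":0.01,"dy":0.048,"dz":0,"fingers":0.015},{"rx":0,"ry":0,"rz":0,"dx":0.01,"dy":0.048,"dz":0,"fingers":0.015},{"rx":0,"ry":0,"rz":0,"dx":0.01,"dy":0.048,"dz":0,"fingers":0.015},{"rx":0,"ry":0,"rz":0,"dx":0.01,"dy":0.048,"dz":0,"fingers":0.015},{"rx":0,"ry":0,"rz":0,"dx":0.01,"dy":0.048,"dz":0,"fingers":0.015},{"rx":0,"ry":0,"rz":0,"dx":0.01,"dy":0.044,"dz":0,"fingers":0.015}]}}

```text
time_s: 20.9
position: [0.606, -0.2237, 0.1997]
tool_rot: [[0.994, -0.11, -0.003], [-0.11, -0.994, 0.002], [-0.003, -0.001, -1.0]]
ft_force: [0.9, 0.5, -2.6]
grip_width: 0.0229
gripper_force: 59.1
```

Request:
{"method": "arm_command", "body": {"deltas": [{"rx":0,"ry":0,"rz":0,"dx":0,"dy":0.015,"dz":0,"fingers":0.015},{"rx":0,"ry":0,"rz":0,"dx":0,"dy":0,"dz":0.02,"fingers":0.015},{"rx":0,"ry":0,"rz":0,"dx":0,"dy":0,"dz":0.03,"fingers":0.015},{"rx":0,"ry":0,"rz":0,"dx":0,"dy":0,"dz":0.03,"fingers":0.015},{"rx":0,"ry":0,"rz":0,"dx":0,"dy":0,"dz":0.03,"fingers":0.015},{"rx":0,"ry":0,"rz":0,"dx":0,"dy":0,"dz":0.02,"fingers":0.015},{"rx":0,"ry":0,"rz":0,"dx":0,"dy":0,"dz":0.007,"fingers":0.015},{"rx":0,"ry":0,"rz":0,"dx":0,"dy":0,"dz":0,"fingers":0.015},{"rx":0,"ry":0,"rz":0,"dx":0,"dy":0,"dz":0,"fingers":0.015}]}}

```text
time_s: 21.8
position: [0.6053, -0.2363, 0.0652]
tool_rot: [[0.994, -0.109, 0.0], [-0.109, -0.994, -0.0], [0.0, 0.0, -1.0]]
ft_force: [1.3, 0.1, -0.9]
grip_width: 0.0227
gripper_force: 59.4
```

Request:
{"method": "arm_command", "body": {"deltas": [{"rx":0,"ry":0,"rz":0,"dx":0,"dy":0,"dz":0.002,"fingers":0.015},{"rx":0,"ry":0,"rz":0,"dx":0,"dy":0,"dz":0.0015,"fingers":0.015},{"rx":0,"ry":0,"rz":0,"dx":0,"dy":0,"dz":0.0005,"fingers":0.015},{"rx":0,"ry":0,"rz":0,"dx":0,"dy":0,"dz":0,"fingers":0.015},{"rx":0,"ry":0,"rz":0,"dx":0,"dy":0,"dz":0,"fingers":0.015}]}}

```text
time_s: 22.3
position: [0.6053, -0.2367, 0.0615]
tool_rot: [[0.994, -0.109, 0.001], [-0.109, -0.994, -0.0], [0.001, 0.0, -1.0]]
ft_force: [-1.4, 1.7, 6.7]
grip_width: 0.0225
gripper_force: 59.9
```

Request:
{"method": "arm_command", "body": {"deltas": [{"rx":0,"ry":0,"rz":0,"dx":0,"dy":0,"dz":0,"fingers":0.04},{"rx":0,"ry":0,"rz":0,"dx":0,"dy":0,"dz":0,"fingers":0.06},{"rx":0,"ry":0,"rz":0,"dx":0,"dy":0,"dz":0,"fingers":0.06},{"rx":0,"ry":0,"rz":0,"dx":0,"dy":0,"dz":0,"fingers":0.06},{"rx":0,"ry":0,"rz":0,"dx":0,"dy":0,"dz":-0.03,"fingers":0.06},{"rx":0,"ry":0,"rz":0,"dx":0,"dy":0,"dz":-0.045,"fingers":0.06},{"rx":0,"ry":0,"rz":0,"dx":0,"dy":0,"dz":-0.045,"fingers":0.06},{"rx":0,"ry":0,"rz":0,"dx":0,"dy":0,"dz":0,"fingers":0.06}]}}

```text
time_s: 23.1
position: [0.6071, -0.2377, 0.1877]
tool_rot: [[0.994, -0.109, 0.01], [-0.109, -0.994, -0.006], [0.011, 0.005, -1.0]]
ft_force: [-0.2, -0.1, -0.4]
grip_width: 0.0599
gripper_force: 0.0
```

```bash
python3 go.py master
```

```text
t 23.1 p [ 0.6071 -0.2377  0.1877] yaw -6.24 tilt [ 0.0104 -0.0065] w 0.05992285705319166 0.0 F [-0.2 -0.1 -0.4]
master [-0.1137 -0.5193 -0.004 ]
```

Request:
{"method": "arm_command", "body": {"deltas": [{"rx":0,"ry":0,"rz":0,"dx":-0.0093,"dy":-0.047,"dz":0,"fingers":0.06},{"rx":0,"ry":0,"rz":0,"dx":-0.0093,"dy":-0.047,"dz":0,"fingers":0.06},{"rx":0,"ry":0,"rz":0,"dx":-0.0093,"dy":-0.047,"dz":0,"fingers":0.08},{"rx":0,"ry":0,"rz":0,"dx":-0.0093,"dy":-0.047,"dz":0,"fingers":0.08},{"rx":0,"ry":0,"rz":0,"dx":-0.0093,"dy":-0.047,"dz":0,"fingers":0.08},{"rx":0,"ry":0,"rz":0,"dx":-0.0093,"dy":-0.047,"dz":0,"fingers":0.08},{"rx":0,"ry":0,"rz":0,"dx":-0.0093,"dy":-0.047,"dz":0,"fingers":0.08},{"rx":0,"ry":0,"rz":0,"dx":-0.0093,"dy":-0.047,"dz":0,"fingers":0.08},{"rx":0,"ry":0,"rz":0,"dx":-0.0093,"dy":-0.047,"dz":0,"fingers":0.08},{"rx":0,"ry":0,"rz":0,"dx":-0.0093,"dy":-0.047,"dz":0,"fingers":0.08},{"rx":0,"ry":0,"rz":0,"dx":-0.0093,"dy":-0.035,"dz":0,"fingers":0.08},{"rx":0,"ry":0,"rz":0,"dx":-0.0093,"dy":-0.014,"dz":0,"fingers":0.08}]}}

```text
time_s: 24.3
position: [0.5498, 0.2944, 0.1801]
tool_rot: [[0.994, -0.106, -0.001], [-0.106, -0.994, 0.0], [-0.001, -0.0, -1.0]]
ft_force: [-0.1, -0.5, -0.3]
grip_width: 0.0797
gripper_force: 0.0
```

Request:
{"method": "arm_command", "body": {"deltas": [{"rx":0,"ry":0,"rz":0,"dx":0,"dy":0,"dz":0,"fingers":0.08},{"rx":0,"ry":0,"rz":0,"dx":0,"dy":0,"dz":0,"fingers":0.08}]}}

```text
time_s: 24.5
position: [0.5507, 0.2907, 0.1806]
tool_rot: [[0.994, -0.109, -0.0], [-0.109, -0.994, -0.001], [-0.0, 0.001, -1.0]]
ft_force: [-0.1, 0.3, 0.3]
grip_width: 0.0798
gripper_force: 0.0
```

```bash
python3 go.py master; python3 -c "
from h import *
im=env.get_image('scene');cv2.imwrite('pics/s3.png',cv2.resize(im['color'][130:260,60:460],None,fx=2,fy=2))"
```

```text
t 24.5 p [0.5507 0.2907 0.1806] yaw -6.27 tilt [-0.0002 -0.0005] w 0.07983646188827229 0.0 F [-0.1  0.3  0.3]
master [-0.0002 -0.0002 -0.    ]
```

View pics/s3.png

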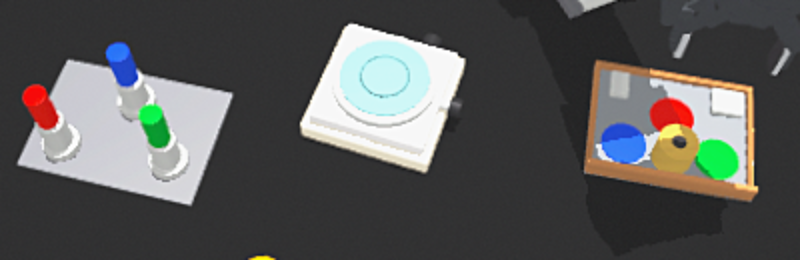

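All three gauges stand on the mat (crop px red 50,140, blue 130,90, green 165,150) and the master is still in place. I'll grip the master now.

Request:
{"method": "arm_command", "body": {"deltas": [{"rx":0,"ry":0,"rz":0,"dx":0,"dy":0,"dz":0.04,"fingers":0.08},{"rx":0,"ry":0,"rz":0,"dx":0,"dy":0,"dz":0.04,"fingers":0.08},{"rx":0,"ry":0,"rz":0,"dx":0,"dy":0,"dz":0.04,"fingers":0.08},{"rx":0,"ry":0,"rz":0,"dx":0,"dy":0,"dz":0.03,"fingers":0.08},{"rx":0,"ry":0,"rz":0,"dx":0,"dy":0,"dz":0.017,"fingers":0.08},{"rx":0,"ry":0,"rz":0,"dx":0,"dy":0,"dz":0.006,"fingers":0.08},{"rx":0,"ry":0,"rz":0,"dx":0,"dy":0,"dz":0,"fingers":0.06},{"rx":0,"ry":0,"rz":0,"dx":0,"dy":0,"dz":0,"fingers":0.05},{"rx":0,"ry":0,"rz":0,"dx":0,"dy":0,"dz":0,"fingers":0.04},{"rx":0,"ry":0,"rz":0,"dx":0,"dy":0,"dz":0,"fingers":0.035},{"rx":0,"ry":0,"rz":0,"dx":0,"dy":0,"dz":0,"fingers":0.035},{"rx":0,"ry":0,"rz":0,"dx":0,"dy":0,"dz":0,"fingers":0.035}]}}

```text
time_s: 25.75
position: [0.5517, 0.2914, 0.0095]
tool_rot: [[0.994, -0.109, 0.003], [-0.109, -0.994, 0.0], [0.003, -0.001, -1.0]]
ft_force: [-0.0, -2.6, 6.8]
grip_width: 0.0423
gripper_force: 61.4
```

Request:
{"method": "arm_command", "body": {"deltas": [{"rx":0,"ry":0,"rz":0,"dx":0,"dy":0,"dz":-0.015,"fingers":0.035},{"rx":0,"ry":0,"rz":0,"dx":0,"dy":0,"dz":-0.03,"fingers":0.035},{"rx":0,"ry":0,"rz":0,"dx":0,"dy":0,"dz":-0.03,"fingers":0.035},{"rx":0,"ry":0,"rz":0,"dx":0,"dy":0,"dz":-0.025,"fingers":0.035},{"rx":0,"ry":0,"rz":0,"dx":0,"dy":0,"dz":-0.01,"fingers":0.035},{"rx":0,"ry":0,"rz":0,"dx":0,"dy":0,"dz":0,"fingers":0.035}]}}

```text
time_s: 26.35
position: [0.5509, 0.2917, 0.1187]
tool_rot: [[0.994, -0.109, 0.002], [-0.109, -0.994, 0.001], [0.002, -0.001, -1.0]]
ft_force: [-0.6, -0.2, -5.1]
grip_width: 0.0423
gripper_force: 61.6
```

```bash
python3 go.py stage
```

```text
t 26.35 p [0.5509 0.2917 0.1187] yaw -6.25 tilt [0.0019 0.0006] w 0.04232040653063106 61.60175085067749 F [-0.6 -0.2 -5.1]
stage [-1.11e-02  3.13e-01 -3.00e-04]
```

Request:
{"method": "arm_command", "body": {"deltas": [{"rx":0,"ry":0,"rz":0,"dx":-0.001,"dy":0.02,"dz":0,"fingers":0.035},{"rx":0,"ry":0,"rz":0,"dx":-0.002,"dy":0.04,"dz":0,"fingers":0.035},{"rx":0,"ry":0,"rz":0,"dx":-0.002,"dy":0.045,"dz":0,"fingers":0.035},{"rx":0,"ry":0,"rz":0,"dx":-0.002,"dy":0.045,"dz":0,"fingers":0.035},{"rx":0,"ry":0,"rz":0,"dx":-0.002,"dy":0.045,"dz":0,"fingers":0.035},{"rx":0,"ry":0,"rz":0,"dx":-0.002,"dy":0.045,"dz":0,"fingers":0.035},{"rx":0,"ry":0,"rz":0,"dx":0,"dy":0.04,"dz":0,"fingers":0.035},{"rx":0,"ry":0,"rz":0,"dx":0,"dy":0.025,"dz":0,"fingers":0.035},{"rx":0,"ry":0,"rz":0,"dx":0,"dy":0.008,"dz":0,"fingers":0.035},{"rx":0,"ry":0,"rz":0,"dx":0,"dy":0,"dz":0,"fingers":0.035},{"rx":0,"ry":0,"rz":0,"dx":0,"dy":0,"dz":0,"fingers":0.035}]}}

```text
time_s: 27.45
position: [0.5054, -0.0175, 0.1172]
tool_rot: [[0.994, -0.108, -0.001], [-0.108, -0.994, 0.001], [-0.001, -0.001, -1.0]]
ft_force: [-0.2, 0.0, -4.4]
grip_width: 0.0423
gripper_force: 62.0
```

```bash
python3 go.py stage
```

```text
t 27.45 p [ 0.5054 -0.0175  0.1172] yaw -6.23 tilt [-0.0013  0.0007] w 0.04228230282802841 61.96197152137756 F [-0.2  0.  -4.4]
stage [ 0.0005  0.0008 -0.    ]
```

Request:
{"method": "arm_command", "body": {"deltas": [{"rx":0,"ry":0,"rz":0,"dx":0,"dy":0.0005,"dz":0.02,"fingers":0.035},{"rx":0,"ry":0,"rz":0,"dx":0,"dy":0,"dz":0.02,"fingers":0.035},{"rx":0,"ry":0,"rz":0,"dx":0,"dy":0,"dz":0.013,"fingers":0.035},{"rx":0,"ry":0,"rz":0,"dx":0,"dy":0,"dz":0.004,"fingers":0.035},{"rx":0,"ry":0,"rz":0,"dx":0,"dy":0,"dz":0,"fingers":0.035},{"rx":0,"ry":0,"rz":0,"dx":0,"dy":0,"dz":0,"fingers":0.035}]}}

```text
time_s: 28.05
position: [0.506, -0.0185, 0.0614]
tool_rot: [[0.994, -0.108, 0.001], [-0.108, -0.994, -0.0], [0.001, 0.0, -1.0]]
ft_force: [0.5, -1.6, -3.5]
grip_width: 0.0423
gripper_force: 62.0
```

Request:
{"method": "arm_command", "body": {"deltas": [{"rx":0,"ry":0,"rz":0,"dx":0,"dy":0,"dz":0.003,"fingers":0.035},{"rx":0,"ry":0,"rz":0,"dx":0,"dy":0,"dz":0.002,"fingers":0.035},{"rx":0,"ry":0,"rz":0,"dx":0,"dy":0,"dz":0.001,"fingers":0.035},{"rx":0,"ry":0,"rz":0,"dx":0,"dy":0,"dz":0,"fingers":0.035},{"rx":0,"ry":0,"rz":0,"dx":0,"dy":0,"dz":0,"fingers":0.035}]}}

```text
time_s: 28.55
position: [0.5057, -0.0189, 0.0555]
tool_rot: [[0.994, -0.109, 0.001], [-0.109, -0.994, -0.0], [0.001, -0.0, -1.0]]
ft_force: [-2.6, 1.0, 6.6]
grip_width: 0.0427
gripper_force: 63.1
```

Request:
{"method": "arm_command", "body": {"deltas": [{"rx":0,"ry":0,"rz":0,"dx":0,"dy":0,"dz":0,"fingers":0.06},{"rx":0,"ry":0,"rz":0,"dx":0,"dy":0,"dz":0,"fingers":0.08},{"rx":0,"ry":0,"rz":0,"dx":0,"dy":0,"dz":0,"fingers":0.08},{"rx":0,"ry":0,"rz":0,"dx":0,"dy":0,"dz":0,"fingers":0.08},{"rx":0,"ry":0,"rz":0,"dx":0,"dy":0,"dz":-0.02,"fingers":0.08},{"rx":0,"ry":0,"rz":0,"dx":0,"dy":0,"dz":-0.045,"fingers":0.08},{"rx":0,"ry":0,"rz":0,"dx":0,"dy":0,"dz":-0.045,"fingers":0.08},{"rx":0,"ry":0,"rz":0,"dx":0,"dy":0,"dz":-0.02,"fingers":0.06},{"rx":0,"ry":0,"rz":0,"dx":0,"dy":0,"dz":0,"fingers":0.06},{"rx":0,"ry":0,"rz":0,"dx":0,"dy":0,"dz":0,"fingers":0.06}]}}

```text
time_s: 29.55
position: [0.5053, -0.0188, 0.1843]
tool_rot: [[0.994, -0.109, -0.0], [-0.109, -0.994, 0.0], [-0.0, -0.0, -1.0]]
ft_force: [-0.7, -1.0, -0.4]
grip_width: 0.0599
gripper_force: 0.0
```

```bash
sed -i 's/"s1":.*/"s1":(.6053,-.2367),"s2":(.5376,-.2881),"s3":(.5921,-.3583)}/' go.py; python3 go.py s1 s2 s3
python3 - <<'E'
from h import *
im=env.get_image('scene');cv2.imwrite('pics/s4.png',cv2.resize(im['color'][120:250,70:310],None,fx=3,fy=3))
P=proj(im,[.5058,-.0183,.084]).astype(int)
m=mask(im,[16,90,60],[32,255,255],(P[0]-20,P[1]-20,P[0]+20,P[1]+30));m=cv2.morphologyEx(m,cv2.MORPH_CLOSE,np.ones((7,7)));print(fit(im,m,cyl(.022,.05,.084),(.5058,-.0183)))
E
```

```text
t 29.55 p [ 0.5053 -0.0188  0.1843] yaw -6.26 tilt [-0.0004  0.0001] w 0.05994671065540143 0.0 F [-0.7 -1.  -0.4]
s1 [ 1.231e-01  2.057e-01 -1.000e-04]
s2 [ 0.0614  0.2641 -0.    ]
s3 [ 1.232e-01  3.280e-01 -1.000e-04]
(array([ 0.50166195, -0.01815205]), 0.9228437233389081)
```

View pics/s4.png

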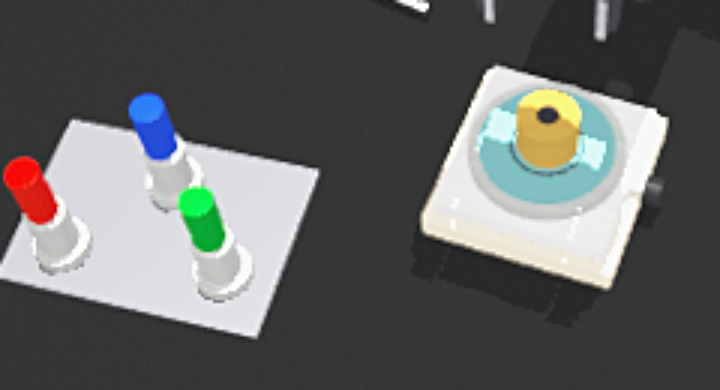

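The master stands centred in the black circle (crop px 548,140) with the gauges upright on the mat. Returning green first.

Request:
{"method": "arm_command", "body": {"deltas": [{"rx":0,"ry":0,"rz":0,"dx":0.022,"dy":0.037,"dz":0,"fingers":0.06},{"rx":0,"ry":0,"rz":0,"dx":0.022,"dy":0.037,"dz":0,"fingers":0.06},{"rx":0,"ry":0,"rz":0,"dx":0.022,"dy":0.037,"dz":0,"fingers":0.06},{"rx":0,"ry":0,"rz":0,"dx":0.022,"dy":0.037,"dz":0,"fingers":0.06},{"rx":0,"ry":0,"rz":0,"dx":0.022,"dy":0.037,"dz":0,"fingers":0.06},{"rx":0,"ry":0,"rz":0,"dx":0.013,"dy":0.021,"dz":0,"fingers":0.06},{"rx":0,"ry":0,"rz":0,"dx":0,"dy":0,"dz":0,"fingers":0.06},{"rx":0,"ry":0,"rz":0,"dx":0,"dy":0,"dz":0,"fingers":0.06}]}}

```text
time_s: 30.4
position: [0.6049, -0.2368, 0.1829]
tool_rot: [[0.994, -0.109, -0.003], [-0.109, -0.994, 0.002], [-0.003, -0.002, -1.0]]
ft_force: [-0.0, 0.5, -0.8]
grip_width: 0.0603
gripper_force: 0.0
```

Request:
{"method": "arm_command", "body": {"deltas": [{"rx":0,"ry":0,"rz":0,"dx":0,"dy":0,"dz":0.04,"fingers":0.06},{"rx":0,"ry":0,"rz":0,"dx":0,"dy":0,"dz":0.04,"fingers":0.06},{"rx":0,"ry":0,"rz":0,"dx":0,"dy":0,"dz":0.03,"fingers":0.06},{"rx":0,"ry":0,"rz":0,"dx":0,"dy":0,"dz":0.013,"fingers":0.06},{"rx":0,"ry":0,"rz":0,"dx":0,"dy":0,"dz":0,"fingers":0.05},{"rx":0,"ry":0,"rz":0,"dx":0,"dy":0,"dz":0,"fingers":0.03},{"rx":0,"ry":0,"rz":0,"dx":0,"dy":0,"dz":0,"fingers":0.02},{"rx":0,"ry":0,"rz":0,"dx":0,"dy":0,"dz":0,"fingers":0.015},{"rx":0,"ry":0,"rz":0,"dx":0,"dy":0,"dz":0,"fingers":0.015},{"rx":0,"ry":0,"rz":0,"dx":0,"dy":0,"dz":0,"fingers":0.015}]}}

```text
time_s: 31.4
position: [0.6063, -0.2375, 0.0639]
tool_rot: [[0.994, -0.109, 0.003], [-0.109, -0.994, -0.002], [0.003, 0.001, -1.0]]
ft_force: [-0.5, 1.1, 6.9]
grip_width: 0.0228
gripper_force: 59.2
```

Request:
{"method": "arm_command", "body": {"deltas": [{"rx":0,"ry":0,"rz":0,"dx":0,"dy":0,"dz":-0.015,"fingers":0.015},{"rx":0,"ry":0,"rz":0,"dx":0,"dy":0,"dz":-0.03,"fingers":0.015},{"rx":0,"ry":0,"rz":0,"dx":0,"dy":0,"dz":-0.03,"fingers":0.015},{"rx":0,"ry":0,"rz":0,"dx":0,"dy":0,"dz":-0.03,"fingers":0.015},{"rx":0,"ry":0,"rz":0,"dx":0,"dy":0,"dz":-0.025,"fingers":0.015},{"rx":0,"ry":0,"rz":0,"dx":0,"dy":0,"dz":-0.01,"fingers":0.015},{"rx":0,"ry":0,"rz":0,"dx":0,"dy":0,"dz":0,"fingers":0.015}]}}

```text
time_s: 32.1
position: [0.6057, -0.2372, 0.2031]
tool_rot: [[0.994, -0.109, 0.002], [-0.109, -0.994, -0.001], [0.002, 0.001, -1.0]]
ft_force: [0.0, -0.5, -1.5]
grip_width: 0.0228
gripper_force: 59.0
```

```bash
sed -i 's/HM={.*/HM={"green":(.5485,.342),"blue":(.5382,.2395),"red":(.4992,.2952),"master":(.5506,.2909),"stage":(.5058,-.0183),/' go.py; python3 go.py green
```

```text
t 32.1 p [ 0.6057 -0.2372  0.2031] yaw -6.26 tilt [ 0.0022 -0.0013] w 0.02283242628285999 59.00350886397064 F [ 0.  -0.5 -1.5]
green [-0.1199 -0.5695 -0.0009]
```

Request:
{"method": "arm_command", "body": {"deltas": [{"rx":0,"ry":0,"rz":0,"dx":-0.01,"dy":-0.03,"dz":0,"fingers":0.015},{"rx":0,"ry":0,"rz":0,"dx":-0.01,"dy":-0.048,"dz":0,"fingers":0.015},{"rx":0,"ry":0,"rz":0,"dx":-0.01,"dy":-0.048,"dz":0,"fingers":0.015},{"rx":0,"ry":0,"rz":0,"dx":-0.01,"dy":-0.048,"dz":0,"fingers":0.015},{"rx":0,"ry":0,"rz":0,"dx":-0.01,"dy":-0.048,"dz":0,"fingers":0.015},{"rx":0,"ry":0,"rz":0,"dx":-0.01,"dy":-0.048,"dz":0,"fingers":0.015},{"rx":0,"ry":0,"rz":0,"dx":-0.01,"dy":-0.048,"dz":0,"fingers":0.015},{"rx":0,"ry":0,"rz":0,"dx":-0.01,"dy":-0.048,"dz":0,"fingers":0.015},{"rx":0,"ry":0,"rz":0,"dx":-0.01,"dy":-0.048,"dz":0,"fingers":0.015},{"rx":0,"ry":0,"rz":0,"dx":-0.01,"dy":-0.048,"dz":0,"fingers":0.015},{"rx":0,"ry":0,"rz":0,"dx":-0.01,"dy":-0.048,"dz":0,"fingers":0.015},{"rx":0,"ry":0,"rz":0,"dx":-0.01,"dy":-0.043,"dz":0,"fingers":0.015}]}}

```text
time_s: 33.3
position: [0.5452, 0.3278, 0.1998]
tool_rot: [[0.994, -0.108, -0.003], [-0.108, -0.994, -0.001], [-0.003, 0.001, -1.0]]
ft_force: [0.5, 0.5, -2.5]
grip_width: 0.0224
gripper_force: 59.1
```

Request:
{"method": "arm_command", "body": {"deltas": [{"rx":0,"ry":0,"rz":0,"dx":0,"dy":-0.016,"dz":0,"fingers":0.015},{"rx":0,"ry":0,"rz":0,"dx":0,"dy":0,"dz":0,"fingers":0.015},{"rx":0,"ry":0,"rz":0,"dx":0,"dy":0,"dz":0.04,"fingers":0.015},{"rx":0,"ry":0,"rz":0,"dx":0,"dy":0,"dz":0.04,"fingers":0.015},{"rx":0,"ry":0,"rz":0,"dx":0,"dy":0,"dz":0.03,"fingers":0.015},{"rx":0,"ry":0,"rz":0,"dx":0,"dy":0,"dz":0.01,"fingers":0.015},{"rx":0,"ry":0,"rz":0,"dx":0,"dy":0,"dz":0,"fingers":0.015},{"rx":0,"ry":0,"rz":0,"dx":0,"dy":0,"dz":0,"fingers":0.015}]}}

```text
time_s: 34.1
position: [0.549, 0.3414, 0.0832]
tool_rot: [[0.994, -0.109, 0.002], [-0.109, -0.994, 0.001], [0.002, -0.001, -1.0]]
ft_force: [-0.2, 0.1, -1.1]
grip_width: 0.0224
gripper_force: 59.3
```

```bash
python3 go.py green
```

```text
t 34.1 p [0.549  0.3414 0.0832] yaw -6.29 tilt [0.002  0.0007] w 0.022386576192581897 59.301907075569034 F [-0.2  0.1 -1.1]
green [-0.0005 -0.0005 -0.    ]
```

Request:
{"method": "arm_command", "body": {"deltas": [{"rx":0,"ry":0,"rz":0,"dx":0,"dy":0,"dz":0.008,"fingers":0.015},{"rx":0,"ry":0,"rz":0,"dx":0,"dy":0,"dz":0.004,"fingers":0.015},{"rx":0,"ry":0,"rz":0,"dx":0,"dy":0,"dz":0.002,"fingers":0.015},{"rx":0,"ry":0,"rz":0,"dx":0,"dy":0,"dz":0.001,"fingers":0.015},{"rx":0,"ry":0,"rz":0,"dx":0,"dy":0,"dz":0.001,"fingers":0.015},{"rx":0,"ry":0,"rz":0,"dx":0,"dy":0,"dz":0,"fingers":0.015},{"rx":0,"ry":0,"rz":0,"dx":0,"dy":0,"dz":0,"fingers":0.015}]}}

```text
time_s: 34.8
position: [0.5482, 0.3417, 0.066]
tool_rot: [[0.994, -0.109, 0.0], [-0.109, -0.994, 0.0], [0.0, -0.0, -1.0]]
ft_force: [-0.0, -0.4, -0.8]
grip_width: 0.0228
gripper_force: 59.4
```

Request:
{"method": "arm_command", "body": {"deltas": [{"rx":0,"ry":0,"rz":0,"dx":0,"dy":0,"dz":0.001,"fingers":0.015},{"rx":0,"ry":0,"rz":0,"dx":0,"dy":0,"dz":0,"fingers":0.015},{"rx":0,"ry":0,"rz":0,"dx":0,"dy":0,"dz":0,"fingers":0.015}]}}

```text
time_s: 35.1
position: [0.5483, 0.3417, 0.066]
tool_rot: [[0.994, -0.109, 0.001], [-0.109, -0.994, 0.0], [0.001, -0.001, -1.0]]
ft_force: [-2.7, -1.4, 5.7]
grip_width: 0.0228
gripper_force: 60.2
```

Request:
{"method": "arm_command", "body": {"deltas": [{"rx":0,"ry":0,"rz":0,"dx":0,"dy":0,"dz":0,"fingers":0.04},{"rx":0,"ry":0,"rz":0,"dx":0,"dy":0,"dz":0,"fingers":0.06},{"rx":0,"ry":0,"rz":0,"dx":0,"dy":0,"dz":0,"fingers":0.06},{"rx":0,"ry":0,"rz":0,"dx":0,"dy":0,"dz":0,"fingers":0.06},{"rx":0,"ry":0,"rz":0,"dx":0,"dy":0,"dz":-0.03,"fingers":0.06},{"rx":0,"ry":0,"rz":0,"dx":0,"dy":0,"dz":-0.045,"fingers":0.06},{"rx":0,"ry":0,"rz":0,"dx":0,"dy":0,"dz":-0.045,"fingers":0.06},{"rx":0,"ry":0,"rz":0,"dx":0,"dy":0,"dz":0,"fingers":0.06},{"rx":0,"ry":0,"rz":0,"dx":0,"dy":0,"dz":0,"fingers":0.06},{"rx":0,"ry":0,"rz":0,"dx":0,"dy":0,"dz":0,"fingers":0.06}]}}

```text
time_s: 36.1
position: [0.5476, 0.3414, 0.1834]
tool_rot: [[0.994, -0.109, -0.002], [-0.109, -0.994, -0.001], [-0.002, 0.001, -1.0]]
ft_force: [-0.2, 0.7, -0.7]
grip_width: 0.0601
gripper_force: 0.0
```

```bash
python3 go.py s2
```

```text
t 36.1 p [0.5476 0.3414 0.1834] yaw -6.26 tilt [-0.0024 -0.0009] w 0.0600610650422989 0.0 F [-0.2  0.7 -0.7]
s2 [5.860e-02 6.268e-01 6.000e-04]
```

Request:
{"method": "arm_command", "body": {"deltas": [{"rx":0,"ry":0,"rz":0,"dx":0.005,"dy":0.049,"dz":0,"fingers":0.06},{"rx":0,"ry":0,"rz":0,"dx":0.005,"dy":0.049,"dz":0,"fingers":0.06},{"rx":0,"ry":0,"rz":0,"dx":0.005,"dy":0.049,"dz":0,"fingers":0.06},{"rx":0,"ry":0,"rz":0,"dx":0.005,"dy":0.049,"dz":0,"fingers":0.06},{"rx":0,"ry":0,"rz":0,"dx":0.005,"dy":0.049,"dz":0,"fingers":0.06},{"rx":0,"ry":0,"rz":0,"dx":0.005,"dy":0.049,"dz":0,"fingers":0.06},{"rx":0,"ry":0,"rz":0,"dx":0.005,"dy":0.049,"dz":0,"fingers":0.06},{"rx":0,"ry":0,"rz":0,"dx":0.005,"dy":0.049,"dz":0,"fingers":0.06},{"rx":0,"ry":0,"rz":0,"dx":0.005,"dy":0.049,"dz":0,"fingers":0.06},{"rx":0,"ry":0,"rz":0,"dx":0.005,"dy":0.049,"dz":0,"fingers":0.06},{"rx":0,"ry":0,"rz":0,"dx":0.005,"dy":0.049,"dz":0,"fingers":0.06},{"rx":0,"ry":0,"rz":0,"dx":0.004,"dy":0.049,"dz":0,"fingers":0.06}]}}

```text
time_s: 37.3
position: [0.542, -0.2512, 0.1833]
tool_rot: [[0.994, -0.109, -0.002], [-0.109, -0.994, 0.002], [-0.002, -0.001, -1.0]]
ft_force: [0.5, -0.2, -0.7]
grip_width: 0.0604
gripper_force: 0.0
```

Request:
{"method": "arm_command", "body": {"deltas": [{"rx":0,"ry":0,"rz":0,"dx":0,"dy":0.03,"dz":0,"fingers":0.06},{"rx":0,"ry":0,"rz":0,"dx":0,"dy":0.008,"dz":0,"fingers":0.06},{"rx":0,"ry":0,"rz":0,"dx":0,"dy":0,"dz":0,"fingers":0.06},{"rx":0,"ry":0,"rz":0,"dx":0,"dy":0,"dz":0,"fingers":0.06}]}}

```text
time_s: 37.7
position: [0.5386, -0.2857, 0.1842]
tool_rot: [[0.994, -0.108, -0.001], [-0.108, -0.994, 0.001], [-0.001, -0.001, -1.0]]
ft_force: [0.2, 0.4, 0.0]
grip_width: 0.06
gripper_force: 0.0
```

```bash
python3 go.py s2
```

```text
t 37.7 p [ 0.5386 -0.2857  0.1842] yaw -6.2 tilt [-0.001   0.0013] w 0.06004425448388718 0.0 F [0.2 0.4 0. ]
s2 [-0.0007  0.0025 -0.    ]
```

Request:
{"method": "arm_command", "body": {"deltas": [{"rx":0,"ry":0,"rz":0,"dx":-0.0005,"dy":0.001,"dz":0.04,"fingers":0.06},{"rx":0,"ry":0,"rz":0,"dx":0,"dy":0,"dz":0.04,"fingers":0.06},{"rx":0,"ry":0,"rz":0,"dx":0,"dy":0,"dz":0.03,"fingers":0.06},{"rx":0,"ry":0,"rz":0,"dx":0,"dy":0,"dz":0.013,"fingers":0.06},{"rx":0,"ry":0,"rz":0,"dx":0,"dy":0,"dz":0,"fingers":0.05},{"rx":0,"ry":0,"rz":0,"dx":0,"dy":0,"dz":0,"fingers":0.03},{"rx":0,"ry":0,"rz":0,"dx":0,"dy":0,"dz":0,"fingers":0.02},{"rx":0,"ry":0,"rz":0,"dx":0,"dy":0,"dz":0,"fingers":0.015},{"rx":0,"ry":0,"rz":0,"dx":0,"dy":0,"dz":0,"fingers":0.015},{"rx":0,"ry":0,"rz":0,"dx":0,"dy":0,"dz":0,"fingers":0.015}]}}

```text
time_s: 38.7
position: [0.5388, -0.2883, 0.0638]
tool_rot: [[0.994, -0.109, 0.003], [-0.109, -0.994, -0.002], [0.003, 0.001, -1.0]]
ft_force: [1.0, 1.6, 7.1]
grip_width: 0.023
gripper_force: 59.0
```

Request:
{"method": "arm_command", "body": {"deltas": [{"rx":0,"ry":0,"rz":0,"dx":0,"dy":0,"dz":-0.015,"fingers":0.015},{"rx":0,"ry":0,"rz":0,"dx":0,"dy":0,"dz":-0.03,"fingers":0.015},{"rx":0,"ry":0,"rz":0,"dx":0,"dy":0,"dz":-0.03,"fingers":0.015},{"rx":0,"ry":0,"rz":0,"dx":0,"dy":0,"dz":-0.03,"fingers":0.015},{"rx":0,"ry":0,"rz":0,"dx":0,"dy":0,"dz":-0.025,"fingers":0.015},{"rx":0,"ry":0,"rz":0,"dx":0,"dy":0,"dz":-0.01,"fingers":0.015},{"rx":0,"ry":0,"rz":0,"dx":0,"dy":0,"dz":0,"fingers":0.015}]}}

```text
time_s: 39.4
position: [0.5382, -0.2883, 0.203]
tool_rot: [[0.994, -0.109, 0.002], [-0.109, -0.994, -0.002], [0.002, 0.001, -1.0]]
ft_force: [-0.6, 0.9, -2.5]
grip_width: 0.0227
gripper_force: 59.1
```

```bash
python3 go.py blue
```

```text
t 39.4 p [ 0.5382 -0.2883  0.203 ] yaw -6.26 tilt [ 0.0019 -0.0017] w 0.022735720258565913 59.051179635571316 F [-0.6  0.9 -2.5]
blue [-0.0575 -0.5246 -0.0009]
```

Request:
{"method": "arm_command", "body": {"deltas": [{"rx":0,"ry":0,"rz":0,"dx":-0.005,"dy":-0.025,"dz":0,"fingers":0.015},{"rx":0,"ry":0,"rz":0,"dx":-0.005,"dy":-0.045,"dz":0,"fingers":0.015},{"rx":0,"ry":0,"rz":0,"dx":-0.005,"dy":-0.048,"dz":0,"fingers":0.015},{"rx":0,"ry":0,"rz":0,"dx":-0.005,"dy":-0.048,"dz":0,"fingers":0.015},{"rx":0,"ry":0,"rz":0,"dx":-0.005,"dy":-0.048,"dz":0,"fingers":0.015},{"rx":0,"ry":0,"rz":0,"dx":-0.005,"dy":-0.048,"dz":0,"fingers":0.015},{"rx":0,"ry":0,"rz":0,"dx":-0.005,"dy":-0.048,"dz":0,"fingers":0.015},{"rx":0,"ry":0,"rz":0,"dx":-0.005,"dy":-0.048,"dz":0,"fingers":0.015},{"rx":0,"ry":0,"rz":0,"dx":-0.005,"dy":-0.048,"dz":0,"fingers":0.015},{"rx":0,"ry":0,"rz":0,"dx":-0.005,"dy":-0.048,"dz":0,"fingers":0.015},{"rx":0,"ry":0,"rz":0,"dx":-0.005,"dy":-0.045,"dz":0,"fingers":0.015},{"rx":0,"ry":0,"rz":0,"dx":-0.003,"dy":-0.025,"dz":0,"fingers":0.015}]}}

```text
time_s: 40.6
position: [0.5362, 0.2422, 0.1999]
tool_rot: [[0.994, -0.106, -0.003], [-0.107, -0.994, -0.0], [-0.003, 0.0, -1.0]]
ft_force: [-0.3, 0.1, -1.1]
grip_width: 0.0227
gripper_force: 59.4
```

Request:
{"method": "arm_command", "body": {"deltas": [{"rx":0,"ry":0,"rz":0,"dx":0,"dy":0,"dz":0,"fingers":0.015},{"rx":0,"ry":0,"rz":0,"dx":0,"dy":0,"dz":0.03,"fingers":0.015},{"rx":0,"ry":0,"rz":0,"dx":0,"dy":0,"dz":0.04,"fingers":0.015},{"rx":0,"ry":0,"rz":0,"dx":0,"dy":0,"dz":0.03,"fingers":0.015},{"rx":0,"ry":0,"rz":0,"dx":0,"dy":0,"dz":0.02,"fingers":0.015},{"rx":0,"ry":0,"rz":0,"dx":0,"dy":0,"dz":0,"fingers":0.015},{"rx":0,"ry":0,"rz":0,"dx":0,"dy":0,"dz":0,"fingers":0.015}]}}

```text
time_s: 41.3
position: [0.5375, 0.2385, 0.0818]
tool_rot: [[0.994, -0.11, -0.001], [-0.11, -0.994, -0.0], [-0.001, 0.0, -1.0]]
ft_force: [-0.0, -0.3, -1.9]
grip_width: 0.0225
gripper_force: 59.4
```

```bash
python3 go.py blue
```

```text
t 41.3 p [0.5375 0.2385 0.0818] yaw -6.29 tilt [-0.0008 -0.0003] w 0.02252076709400343 59.4174522429239 F [-0.  -0.3 -1.9]
blue [ 0.0006 -0.001  -0.    ]
```

Request:
{"method": "arm_command", "body": {"deltas": [{"rx":0,"ry":0,"rz":0,"dx":0.0005,"dy":-0.001,"dz":0.008,"fingers":0.015},{"rx":0,"ry":0,"rz":0,"dx":0,"dy":0,"dz":0.004,"fingers":0.015},{"rx":0,"ry":0,"rz":0,"dx":0,"dy":0,"dz":0.002,"fingers":0.015},{"rx":0,"ry":0,"rz":0,"dx":0,"dy":0,"dz":0.001,"fingers":0.015},{"rx":0,"ry":0,"rz":0,"dx":0,"dy":0,"dz":0.001,"fingers":0.015},{"rx":0,"ry":0,"rz":0,"dx":0,"dy":0,"dz":0,"fingers":0.015},{"rx":0,"ry":0,"rz":0,"dx":0,"dy":0,"dz":0,"fingers":0.015}]}}

```text
time_s: 42.0
position: [0.5381, 0.2401, 0.066]
tool_rot: [[0.994, -0.109, 0.0], [-0.109, -0.994, 0.0], [0.0, -0.0, -1.0]]
ft_force: [1.1, -0.3, -2.5]
grip_width: 0.0227
gripper_force: 59.5
```

Request:
{"method": "arm_command", "body": {"deltas": [{"rx":0,"ry":0,"rz":0,"dx":0,"dy":0,"dz":0.001,"fingers":0.015},{"rx":0,"ry":0,"rz":0,"dx":0,"dy":0,"dz":0,"fingers":0.015},{"rx":0,"ry":0,"rz":0,"dx":0,"dy":0,"dz":0,"fingers":0.015}]}}

```text
time_s: 42.3
position: [0.5383, 0.2402, 0.0658]
tool_rot: [[0.994, -0.109, 0.001], [-0.109, -0.994, 0.0], [0.001, -0.0, -1.0]]
ft_force: [-2.6, -0.8, 5.8]
grip_width: 0.0226
gripper_force: 60.1
```

Request:
{"method": "arm_command", "body": {"deltas": [{"rx":0,"ry":0,"rz":0,"dx":0,"dy":0,"dz":0,"fingers":0.04},{"rx":0,"ry":0,"rz":0,"dx":0,"dy":0,"dz":0,"fingers":0.06},{"rx":0,"ry":0,"rz":0,"dx":0,"dy":0,"dz":0,"fingers":0.06},{"rx":0,"ry":0,"rz":0,"dx":0,"dy":0,"dz":0,"fingers":0.06},{"rx":0,"ry":0,"rz":0,"dx":0,"dy":0,"dz":-0.03,"fingers":0.06},{"rx":0,"ry":0,"rz":0,"dx":0,"dy":0,"dz":-0.045,"fingers":0.06},{"rx":0,"ry":0,"rz":0,"dx":0,"dy":0,"dz":-0.045,"fingers":0.06},{"rx":0,"ry":0,"rz":0,"dx":0,"dy":0,"dz":0,"fingers":0.06},{"rx":0,"ry":0,"rz":0,"dx":0,"dy":0,"dz":0,"fingers":0.06},{"rx":0,"ry":0,"rz":0,"dx":0,"dy":0,"dz":0,"fingers":0.06}]}}

```text
time_s: 43.3
position: [0.5374, 0.2399, 0.1834]
tool_rot: [[0.994, -0.109, -0.003], [-0.109, -0.994, -0.001], [-0.003, 0.001, -1.0]]
ft_force: [0.3, 0.2, 0.1]
grip_width: 0.0598
gripper_force: 0.0
```

```bash
python3 go.py s3
```

```text
t 43.3 p [0.5374 0.2399 0.1834] yaw -6.26 tilt [-0.0026 -0.0006] w 0.05983749219002469 0.0 F [0.3 0.2 0.1]
s3 [1.196e-01 5.887e-01 2.000e-04]
```

Request:
{"method": "arm_command", "body": {"deltas": [{"rx":0,"ry":0,"rz":0,"dx":0.01,"dy":0.048,"dz":0,"fingers":0.06},{"rx":0,"ry":0,"rz":0,"dx":0.01,"dy":0.048,"dz":0,"fingers":0.06},{"rx":0,"ry":0,"rz":0,"dx":0.01,"dy":0.048,"dz":0,"fingers":0.06},{"rx":0,"ry":0,"rz":0,"dx":0.01,"dy":0.048,"dz":0,"fingers":0.06},{"rx":0,"ry":0,"rz":0,"dx":0.01,"dy":0.048,"dz":0,"fingers":0.06},{"rx":0,"ry":0,"rz":0,"dx":0.01,"dy":0.048,"dz":0,"fingers":0.06},{"rx":0,"ry":0,"rz":0,"dx":0.01,"dy":0.048,"dz":0,"fingers":0.06},{"rx":0,"ry":0,"rz":0,"dx":0.01,"dy":0.048,"dz":0,"fingers":0.06},{"rx":0,"ry":0,"rz":0,"dx":0.01,"dy":0.048,"dz":0,"fingers":0.06},{"rx":0,"ry":0,"rz":0,"dx":0.01,"dy":0.048,"dz":0,"fingers":0.06},{"rx":0,"ry":0,"rz":0,"dx":0.01,"dy":0.048,"dz":0,"fingers":0.06},{"rx":0,"ry":0,"rz":0,"dx":0.01,"dy":0.045,"dz":0,"fingers":0.06}]}}

```text
time_s: 44.5
position: [0.5943, -0.3446, 0.1828]
tool_rot: [[0.994, -0.11, -0.002], [-0.11, -0.994, 0.002], [-0.003, -0.002, -1.0]]
ft_force: [0.1, 0.2, -0.6]
grip_width: 0.0603
gripper_force: 0.0
```

Request:
{"method": "arm_command", "body": {"deltas": [{"rx":0,"ry":0,"rz":0,"dx":0,"dy":0.016,"dz":0,"fingers":0.06},{"rx":0,"ry":0,"rz":0,"dx":0,"dy":0,"dz":0,"fingers":0.06},{"rx":0,"ry":0,"rz":0,"dx":0,"dy":0,"dz":0,"fingers":0.06}]}}

```text
time_s: 44.8
position: [0.5929, -0.3574, 0.1836]
tool_rot: [[0.994, -0.109, -0.002], [-0.109, -0.994, 0.002], [-0.002, -0.002, -1.0]]
ft_force: [-0.6, 0.5, 0.3]
grip_width: 0.0599
gripper_force: 0.0
```

```bash
python3 go.py s3
```

```text
t 44.8 p [ 0.5929 -0.3574  0.1836] yaw -6.24 tilt [-0.0016  0.0019] w 0.059933372833874975 0.0 F [-0.6  0.5  0.3]
s3 [-0.0007  0.0009 -0.    ]
```

Request:
{"method": "arm_command", "body": {"deltas": [{"rx":0,"ry":0,"rz":0,"dx":-0.0005,"dy":0.0005,"dz":0.04,"fingers":0.06},{"rx":0,"ry":0,"rz":0,"dx":0,"dy":0,"dz":0.04,"fingers":0.06},{"rx":0,"ry":0,"rz":0,"dx":0,"dy":0,"dz":0.03,"fingers":0.06},{"rx":0,"ry":0,"rz":0,"dx":0,"dy":0,"dz":0.013,"fingers":0.06},{"rx":0,"ry":0,"rz":0,"dx":0,"dy":0,"dz":0,"fingers":0.05},{"rx":0,"ry":0,"rz":0,"dx":0,"dy":0,"dz":0,"fingers":0.03},{"rx":0,"ry":0,"rz":0,"dx":0,"dy":0,"dz":0,"fingers":0.02},{"rx":0,"ry":0,"rz":0,"dx":0,"dy":0,"dz":0,"fingers":0.015},{"rx":0,"ry":0,"rz":0,"dx":0,"dy":0,"dz":0,"fingers":0.015},{"rx":0,"ry":0,"rz":0,"dx":0,"dy":0,"dz":0,"fingers":0.015}]}}

```text
time_s: 45.8
position: [0.5934, -0.3593, 0.0641]
tool_rot: [[0.994, -0.109, 0.003], [-0.109, -0.994, -0.002], [0.003, 0.002, -1.0]]
ft_force: [1.5, 1.5, 7.2]
grip_width: 0.0227
gripper_force: 58.9
```

Request:
{"method": "arm_command", "body": {"deltas": [{"rx":0,"ry":0,"rz":0,"dx":0,"dy":0,"dz":-0.015,"fingers":0.015},{"rx":0,"ry":0,"rz":0,"dx":0,"dy":0,"dz":-0.03,"fingers":0.015},{"rx":0,"ry":0,"rz":0,"dx":0,"dy":0,"dz":-0.03,"fingers":0.015},{"rx":0,"ry":0,"rz":0,"dx":0,"dy":0,"dz":-0.03,"fingers":0.015},{"rx":0,"ry":0,"rz":0,"dx":0,"dy":0,"dz":-0.025,"fingers":0.015},{"rx":0,"ry":0,"rz":0,"dx":0,"dy":0,"dz":-0.01,"fingers":0.015},{"rx":0,"ry":0,"rz":0,"dx":0,"dy":0,"dz":0,"fingers":0.015}]}}

```text
time_s: 46.5
position: [0.5928, -0.3591, 0.2032]
tool_rot: [[0.994, -0.109, 0.002], [-0.109, -0.994, -0.002], [0.002, 0.002, -1.0]]
ft_force: [0.6, 0.1, -2.8]
grip_width: 0.0227
gripper_force: 59.0
```

```bash
python3 go.py red
```

```text
t 46.5 p [ 0.5928 -0.3591  0.2032] yaw -6.26 tilt [ 0.002  -0.0018] w 0.02273369098191026 58.950566737912595 F [ 0.6  0.1 -2.8]
red [-0.1643 -0.6402 -0.0013]
```

Request:
{"method": "arm_command", "body": {"deltas": [{"rx":0,"ry":0,"rz":0,"dx":-0.0125,"dy":-0.03,"dz":0,"fingers":0.015},{"rx":0,"ry":0,"rz":0,"dx":-0.0125,"dy":-0.047,"dz":0,"fingers":0.015},{"rx":0,"ry":0,"rz":0,"dx":-0.0125,"dy":-0.047,"dz":0,"fingers":0.015},{"rx":0,"ry":0,"rz":0,"dx":-0.0125,"dy":-0.047,"dz":0,"fingers":0.015},{"rx":0,"ry":0,"rz":0,"dx":-0.0125,"dy":-0.047,"dz":0,"fingers":0.015},{"rx":0,"ry":0,"rz":0,"dx":-0.0125,"dy":-0.047,"dz":0,"fingers":0.015},{"rx":0,"ry":0,"rz":0,"dx":-0.0125,"dy":-0.047,"dz":0,"fingers":0.015},{"rx":0,"ry":0,"rz":0,"dx":-0.0125,"dy":-0.047,"dz":0,"fingers":0.015},{"rx":0,"ry":0,"rz":0,"dx":-0.0125,"dy":-0.047,"dz":0,"fingers":0.015},{"rx":0,"ry":0,"rz":0,"dx":-0.0125,"dy":-0.047,"dz":0,"fingers":0.015},{"rx":0,"ry":0,"rz":0,"dx":-0.0125,"dy":-0.047,"dz":0,"fingers":0.015},{"rx":0,"ry":0,"rz":0,"dx":-0.0125,"dy":-0.047,"dz":0,"fingers":0.015}]}}

```text
time_s: 47.7
position: [0.5018, 0.2029, 0.2003]
tool_rot: [[0.994, -0.109, -0.003], [-0.109, -0.994, -0.0], [-0.003, 0.001, -1.0]]
ft_force: [0.2, -0.1, -1.0]
grip_width: 0.0231
gripper_force: 59.2
```

Request:
{"method": "arm_command", "body": {"deltas": [{"rx":0,"ry":0,"rz":0,"dx":-0.007,"dy":-0.045,"dz":0,"fingers":0.015},{"rx":0,"ry":0,"rz":0,"dx":-0.005,"dy":-0.035,"dz":0,"fingers":0.015},{"rx":0,"ry":0,"rz":0,"dx":-0.002,"dy":-0.013,"dz":0,"fingers":0.015},{"rx":0,"ry":0,"rz":0,"dx":0,"dy":0,"dz":0,"fingers":0.015},{"rx":0,"ry":0,"rz":0,"dx":0,"dy":0,"dz":0,"fingers":0.015}]}}

```text
time_s: 48.2
position: [0.4991, 0.2942, 0.2009]
tool_rot: [[0.994, -0.109, -0.002], [-0.109, -0.994, -0.001], [-0.001, 0.001, -1.0]]
ft_force: [0.8, -1.0, -2.1]
grip_width: 0.0226
gripper_force: 59.3
```

```bash
python3 go.py red
```

```text
t 48.2 p [0.4991 0.2942 0.2009] yaw -6.28 tilt [-0.0016 -0.001 ] w 0.022560632803429577 59.270864634308964 F [ 0.8 -1.  -2.1]
red [-0.0001 -0.001  -0.    ]
```

Request:
{"method": "arm_command", "body": {"deltas": [{"rx":0,"ry":0,"rz":0,"dx":0,"dy":-0.001,"dz":0.03,"fingers":0.015},{"rx":0,"ry":0,"rz":0,"dx":0,"dy":0,"dz":0.04,"fingers":0.015},{"rx":0,"ry":0,"rz":0,"dx":0,"dy":0,"dz":0.03,"fingers":0.015},{"rx":0,"ry":0,"rz":0,"dx":0,"dy":0,"dz":0.02,"fingers":0.015},{"rx":0,"ry":0,"rz":0,"dx":0,"dy":0,"dz":0.008,"fingers":0.015},{"rx":0,"ry":0,"rz":0,"dx":0,"dy":0,"dz":0.003,"fingers":0.015},{"rx":0,"ry":0,"rz":0,"dx":0,"dy":0,"dz":0,"fingers":0.015},{"rx":0,"ry":0,"rz":0,"dx":0,"dy":0,"dz":0,"fingers":0.015}]}}

```text
time_s: 49.0
position: [0.5, 0.296, 0.072]
tool_rot: [[0.994, -0.109, 0.002], [-0.109, -0.994, 0.001], [0.002, -0.001, -1.0]]
ft_force: [-0.1, -0.3, -1.9]
grip_width: 0.0228
gripper_force: 59.2
```

Request:
{"method": "arm_command", "body": {"deltas": [{"rx":0,"ry":0,"rz":0,"dx":0,"dy":0,"dz":0.002,"fingers":0.015},{"rx":0,"ry":0,"rz":0,"dx":0,"dy":0,"dz":0.002,"fingers":0.015},{"rx":0,"ry":0,"rz":0,"dx":0,"dy":0,"dz":0.0005,"fingers":0.015},{"rx":0,"ry":0,"rz":0,"dx":0,"dy":0,"dz":0,"fingers":0.015},{"rx":0,"ry":0,"rz":0,"dx":0,"dy":0,"dz":0,"fingers":0.015}]}}

```text
time_s: 49.5
position: [0.4994, 0.2962, 0.0664]
tool_rot: [[0.994, -0.109, 0.0], [-0.109, -0.994, 0.0], [0.0, -0.0, -1.0]]
ft_force: [-0.4, -0.6, -2.5]
grip_width: 0.0228
gripper_force: 59.2
```

Request:
{"method": "arm_command", "body": {"deltas": [{"rx":0,"ry":0,"rz":0,"dx":0,"dy":0,"dz":0.001,"fingers":0.015},{"rx":0,"ry":0,"rz":0,"dx":0,"dy":0,"dz":0,"fingers":0.015},{"rx":0,"ry":0,"rz":0,"dx":0,"dy":0,"dz":0,"fingers":0.015}]}}

```text
time_s: 49.8
position: [0.4996, 0.2963, 0.0661]
tool_rot: [[0.994, -0.109, 0.001], [-0.109, -0.994, 0.0], [0.001, -0.0, -1.0]]
ft_force: [-1.5, 0.4, 6.2]
grip_width: 0.0225
gripper_force: 59.8
```

Contact. Release, rise and move clear.

Request:
{"method": "arm_command", "body": {"deltas": [{"rx":0,"ry":0,"rz":0,"dx":0,"dy":0,"dz":0,"fingers":0.04},{"rx":0,"ry":0,"rz":0,"dx":0,"dy":0,"dz":0,"fingers":0.06},{"rx":0,"ry":0,"rz":0,"dx":0,"dy":0,"dz":0,"fingers":0.06},{"rx":0,"ry":0,"rz":0,"dx":0,"dy":0,"dz":0,"fingers":0.06},{"rx":0,"ry":0,"rz":0,"dx":0,"dy":0,"dz":-0.03,"fingers":0.06},{"rx":0,"ry":0,"rz":0,"dx":0,"dy":0,"dz":-0.045,"fingers":0.06},{"rx":0,"ry":0,"rz":0,"dx":0,"dy":0,"dz":-0.045,"fingers":0.06},{"rx":0,"ry":0,"rz":0,"dx":0,"dy":0,"dz":-0.03,"fingers":0.06},{"rx":0,"ry":0,"rz":0,"dx":0,"dy":0,"dz":0,"fingers":0.06}]}}

```text
time_s: 50.7
position: [0.5008, 0.2967, 0.2199]
tool_rot: [[0.994, -0.109, 0.008], [-0.109, -0.994, 0.003], [0.008, -0.004, -1.0]]
ft_force: [0.6, -0.0, -0.5]
grip_width: 0.0604
gripper_force: 0.0
```

Request:
{"method": "arm_command", "body": {"deltas": [{"rx":0,"ry":0,"rz":0,"dx":-0.015,"dy":0.045,"dz":0,"fingers":0.06},{"rx":0,"ry":0,"rz":0,"dx":-0.015,"dy":0.045,"dz":0,"fingers":0.06},{"rx":0,"ry":0,"rz":0,"dx":-0.015,"dy":0.045,"dz":0,"fingers":0.06},{"rx":0,"ry":0,"rz":0,"dx":-0.015,"dy":0.045,"dz":0,"fingers":0.06},{"rx":0,"ry":0,"rz":0,"dx":-0.015,"dy":0.045,"dz":0,"fingers":0.06},{"rx":0,"ry":0,"rz":0,"dx":-0.015,"dy":0.045,"dz":0,"fingers":0.06},{"rx":0,"ry":0,"rz":0,"dx":0,"dy":0.045,"dz":0,"fingers":0.06},{"rx":0,"ry":0,"rz":0,"dx":0,"dy":0.045,"dz":0,"fingers":0.06},{"rx":0,"ry":0,"rz":0,"dx":0,"dy":0.045,"dz":0,"fingers":0.06},{"rx":0,"ry":0,"rz":0,"dx":0,"dy":0.045,"dz":0,"fingers":0.06},{"rx":0,"ry":0,"rz":0,"dx":0,"dy":0.03,"dz":0,"fingers":0.06},{"rx":0,"ry":0,"rz":0,"dx":0,"dy":0,"dz":0,"fingers":0.06}]}}

```text
time_s: 51.9
position: [0.3571, -0.1741, 0.2145]
tool_rot: [[0.994, -0.113, -0.001], [-0.113, -0.994, 0.0], [-0.001, -0.0, -1.0]]
ft_force: [-0.3, 0.6, -0.5]
grip_width: 0.0604
gripper_force: 0.0
```

```bash
python3 go.py
python3 - <<'E'
from h import *
im=env.get_image('top'); a=cv2.resize(im['color'][150:240,80:305],None,fx=3.5,fy=3.5,interpolation=2)
im=env.get_image('scene'); b=cv2.resize(im['color'][145:235,200:445],(a.shape[1],289),interpolation=2)
cv2.imwrite('pics/f.png',np.vstack([a[:300],b])[:600,:800])
E
```

```text
t 51.9 p [ 0.3571 -0.1741  0.2145] yaw -6.51 tilt [-0.001   0.0003] w 0.06040477329217282 0.0 F [-0.3  0.6 -0.5]
```

View pics/f.png

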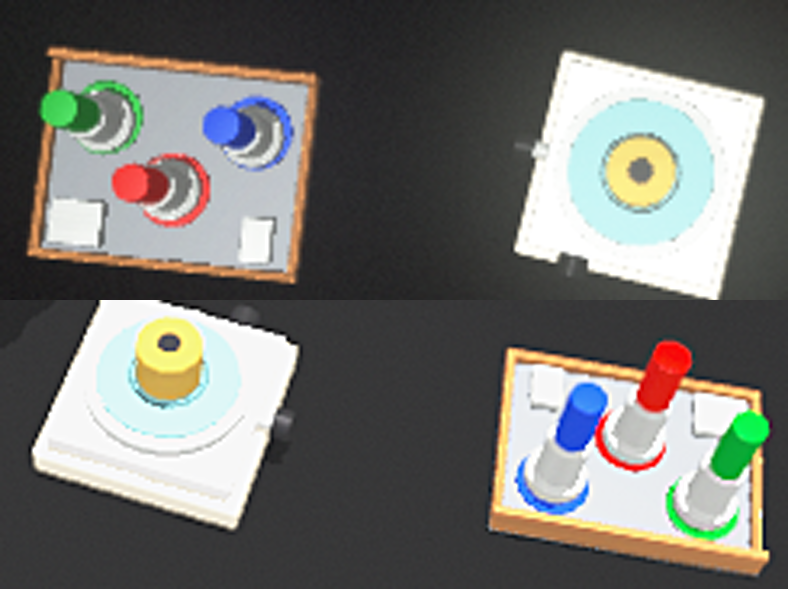

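The final view shows all gauges upright, with each foot inside the ring of its own colour, and the master concentric with the stage circle. The gripper is clear, so I'm handing in.

```bash
python3 -c "
from rig import env
print(env.close_job())"
```

```text
the job is handed in; nothing more can be done
None
```

The job is handed in: the master stands centred on the glass stage and all three gauges stand upright on their own colour spots by the final pictures, though the hand-in gave no verdict.

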